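Tip the clothes pegs off the tray into the peg drawer

TASK

Put the clothes pegs away: pull the drawer of the wide unit out to its stop, then lift the peg tray by its back board and tip it over the drawer so that all six pegs slide in. Set the empty tray down flat on the counter again and leave the drawer fully open. Leave the narrow drawer shut, and do not shift or knock over the two bottles and the tin.

Things in the scene. Friction and masses are not known exactly. Their poses are not given: they have to be found in the camera images.
- wide_unit: wide white drawer unit with a pale wooden top, fixed on the counter, 220 wide, 210 deep, 95 high, one drawer. Origin: on the counter under the middle of its front; +x runs into the unit, +y to its left seen from the robot, z up. Its drawer slides out along its -x, towards the robot. The two units and the tray stand side by side in any order, about 260 apart
- wide_drawer (a joint): how far the wide unit's drawer is out, m: 0 shut, 0.155 at its stop; it starts shut or up to 0.035 out. It slides with about 2 N and stays where it is left
- wide_drawer_handle (a point): middle of the wide drawer's steel bar handle: a level round bar 11 thick, 110 long along the unit's y, its centre line 35 in front of the drawer's front, 70 above the counter, 25 below the unit's top; 29 free gap behind it, open from above. Posts join it to the front 42 or more either side of the middle
- wide_drawer_in (a point): centre of the wide drawer's inner floor, 18 above the counter, moves with the drawer; axes as the unit's. Inside 173 long (x), 189 wide (y), 60 deep to the side rims; the front panel rises to 83 above the counter. Fully out, 143 of its length is open from above, the rest stays under the unit's top. The handle lies 133.5 to -x of this point and 52 above it
- narrow_unit: the narrow white drawer unit with a pale wooden top, fixed, same depth, height and kind of handle, but 150 wide; leave its drawer shut. Origin and axes as for the wide unit
- narrow_drawer (a joint): how far the narrow drawer is out, m; 0 (shut) at the start
- tray: loose tray of aluminium sheet, 0.2 to 0.35 kg: floor 3 thick, 132 wide, side walls 30 high (16 over the last 33 before the mouth), front open, a wooden back board 14 thick (x), 120 wide (y), 75 high, to grip from above. Origin: underside, middle of the board's thickness and width; the open front is at -x (towards the robot at yaw 0), z up
- tray_grip (a point): point to grip the tray: middle of the back board, 52 above the tray's underside (23 below the board's top edge)
- tray_mouth (a point): middle of the open front edge of the tray's floor: 150 in front of the back board's middle, 3 above the underside. The pegs slide off here when the tray is tipped mouth down: they start at 18 to 27 degrees, and all go at 45
- detergent: blue detergent bottle with a white cap, 62 across, 225 high, loose, standing behind the tray's back board with its centre 90 to 105 from it; leave it. Origin: centre of its underside
- spray: white trigger spray bottle, 60 across, 228 high, its orange head reaching 49 from the axis, loose, standing in front of the narrow unit; leave it. Origin: centre of its underside
- tin: round tin with a white lid, 68 across, 58 high, loose, standing on the wide unit's top; leave it. Origin: centre of its underside
- peg0: wooden spring clothes peg lying on its side, 76 long (x, jaws at +x), about 20 across, 12 high, 12 g; four lie side by side on the tray's floor, lengthways. The pegs lie 50 to 146 in front of the back board, up to 27 above the counter. Origin: centre of its underside
- peg1: wooden spring clothes peg lying on its side, 76 long (x, jaws at +x), about 20 across, 12 high, 12 g; four lie side by side on the tray's floor, lengthways. The pegs lie 50 to 146 in front of the back board, up to 27 above the counter. Origin: centre of its underside
- peg2: wooden spring clothes peg lying on its side, 76 long (x, jaws at +x), about 20 across, 12 high, 12 g; four lie side by side on the tray's floor, lengthways. The pegs lie 50 to 146 in front of the back board, up to 27 above the counter. Origin: centre of its underside
- peg3: wooden spring clothes peg lying on its side, 76 long (x, jaws at +x), about 20 across, 12 high, 12 g; four lie side by side on the tray's floor, lengthways. The pegs lie 50 to 146 in front of the back board, up to 27 above the counter. Origin: centre of its underside
- peg4: wooden spring clothes peg lying on its side, 76 long (x, jaws at +x), about 20 across, 12 high, 12 g; two lie crossways on top of the other four. The pegs lie 50 to 146 in front of the back board, up to 27 above the counter. Origin: centre of its underside
- peg5: wooden spring clothes peg lying on its side, 76 long (x, jaws at +x), about 20 across, 12 high, 12 g; two lie crossways on top of the other four. The pegs lie 50 to 146 in front of the back board, up to 27 above the counter. Origin: centre of its underside
Not all that is in view belongs to the job. Several things have the shape of the tray; the one meant has the colours described above.

How it is judged:
By the outcome, as a careful person would: the job done as asked, in the order asked, and still so for the second after the job is handed in, with the robot touching nothing.
It also fails if it takes over 72 s, if anything falls off the work surface, if the arm or the gripper's body presses on something with over 40 N, if the wrist force passes 120 N, or if a joint passes its speed limit or range.

ROBOT

A 6-joint arm with a two-finger parallel gripper is mounted at the origin on the work surface. World frame = base frame: x ahead of the robot, y to its left, z up, the work surface at z = 0. Lengths are in m, angles in rad, forces in N, time in s.
With the tool pointing down it reaches from about 0.3 to 0.775 m from the base axis. Payload 14.6 kg.
Tool frame: the origin (TCP) lies at the very end of the fingers, on their centre line; the grasp point (between the pads) lies 19 mm behind it; z points along the fingers, y is the line along which they close (so a half turn about z gives the same grasp; the last joint's range is limited). The gripper opens to 94 mm and grips with 3 to 60 N. Pads are 16 mm wide; open, the fingers measure 119 mm over their backs; the gripper's body (75 mm by 177 mm) begins 78 mm behind the grasp point.
Start: joints at [1.166, 0.3, 1.521, -0, 1.321, -0.067], TCP at [0.182, 0.519, 0.205] pointing down, gripper open.
Joint ranges: [-3.03, 3.03], [-0.79, 2.21], [0.23, 2.52], [-1.04, 4.18], [0, 3.07], [-2.55, 2.55]. Speed limits (rad/s): [2.22, 2.22, 2.57, 3.14, 3.14, 3.14].

INTERFACE

Orientations are given as [roll, pitch, yaw] about the fixed x, y, z axes, in that order (R = Rz(yaw) Ry(pitch) Rx(roll)).
In Python, from station import ctrl gives the robot as it stands. The module is installed in compiled form; this text tells all that it offers.
- The arm moves only by the tool step_arm, never from a script. Its argument "deltas" is a list of rows, each an object with "dp": the shift along the tool's x, y, z scaled (see below), a list of three; "twist": the turn about the tool's z scaled (see below). In form: [{"dp": [tx, ty, tz], "twist": twist}, ...]. A call has 1 to 12 rows; each row shifts and turns the commanded pose from where the row before left it, along the tool's axes as they then stand; what a row does not reach is not made up. The controller multiplies each number of a shift by 0.04 m and each number of a turn by 4 degrees. A row lasts 1/10 s, in which the tool goes at most 50 mm and 8.59 degrees, less where a joint would pass 70% of its speed; a pose out of reach is approached as far as the arm can. A call with a number of a shift or a turn outside -1 to 1 is refused whole. A call with a gripper value outside its range is refused whole. "gripper" is the opening, from -1 (shut) to 1 (fully open), set as the call begins (left out, the last holds). The fingers move at their own pace and stop on an object; "squeeze" is the grip in N (left out, the last holds). Time passes only in rows, so rows that do not move let the fingers close. It gives the time, the measured TCP pose, the force, the opening and the grip force at its end, in the units of the state.
- ctrl.get_obs(): the state, without advancing time (a new reading comes with each control period).
- ctrl.camera(name): name is "side" or "top"; returns (picture, depth): 480x640x3 uint8, red, green, blue; 480x640 float32, m along the optical axis (not along the pixel's ray), 0 where there is no reading.
- ctrl.get_calibration(name): a dict with "fx", "fy", "cx", "cy" (pixels), "world_to_cam" (4x4, takes a point from world to camera coordinates). Camera axes: x right, y down, z forward; pixel columns grow to the right and rows downward; lengths in m; the calibration is good to about 2 mm. A picture is of the moment at which its call begins. get_calibration takes no time and is no camera call.
- ctrl.hand_in(): hands the job in; it is judged then, once.
Trained networks look in the newest picture that a camera, given by its name, has taken for a name from the list of things; names that differ only in an ending like _2 or _b are one class to them, and where a whole thing is asked for, a point or a joint stands for the part that bears it (a point fixed in the world has none). Each returns a list of dicts, best first, with "conf" (0 to 1); they miss things now and then, are a little off and sometimes report something else, mostly with a low value. They report only what shows in the picture. A call takes as long as a camera call. They do not tell look-alikes from the thing itself.
- ctrl.spot_in(camera, label): "rect" ([left, top, right, bottom] as shares, 0 to 1, of the picture: columns of its width, rows of its height, round what is visible of it).
- ctrl.cut_out(camera, label): "pixels" (480x640 bool, what is visible of it) and "rect" ([left, top, right, bottom] as shares, 0 to 1, of the picture: columns of its width, rows of its height, round what is visible of it).
The state is a dict: "time_s": time; "qpos": joint angles; "joint_vel": joint speeds; "tau": joint torques, N m; "ee_pos": TCP position; "eef_rot": TCP orientation; "force": force on the tool from outside, world axes, zero at the start; "moment": the same for the moment, N m; "grip_width": finger opening in m; "grip_force": force on a finger pad.
Only numpy, scipy, OpenCV 4.12 (cv2) and the standard library are available. Lean on these libraries where they do the work, as an engineer would, in place of code of your own. Each camera call takes 0.05 s, during which the arm holds its last target. There are 200 camera calls.

## Working session

There is one attempt and no reset: what is moved stays moved. The work goes in short steps, Python scripts to look and compute and a tool call to move; the robot and the scene stay as the last step left them, time stands still between calls to the robot, and variables do not carry over. Pictures are saved under pics/ and viewed, at most 10 in all, crops included, and the job is handed in when it is done.

Besides the shell and the picture viewer there is one more tool, called after "Request:" by a JSON object that holds its "name" and its "arguments", one argument or row to a line. step_arm: Moves the arm, as the interface text tells. Its arguments: {"type":"object","properties":{"deltas":{"type":"array"},"gripper":{"type":"number"},"squeeze":{"type":"number"}},"required":["deltas"]}

```bash
mkdir -p pics; ls; cat > h.py <<'E'
import numpy as np, cv2
from station import ctrl
def snap(c,fn=None):
    p,d=ctrl.camera(c)
    if fn: cv2.imwrite('pics/'+fn,p[:,:,::-1])
    return p,d
def pts(c,d,m):
    k=ctrl.get_calibration(c); v,u=np.nonzero(m&(d>0)); z=d[v,u]
    P=np.c_[(u-k['cx'])/k['fx']*z,(v-k['cy'])/k['fy']*z,z,np.ones(len(z))]
    return (P@np.linalg.inv(k['world_to_cam']).T)[:,:3],u,v
def proj(c,X):
    k=ctrl.get_calibration(c); q=k['world_to_cam']@np.r_[X,1]
    return k['fx']*q[0]/q[2]+k['cx'],k['fy']*q[1]/q[2]+k['cy']
E
python3 - <<'E'
from h import *
o=ctrl.get_obs(); print(o)
for c in('top','side'):
    p,d=snap(c,c+'0.png'); np.savez('/tmp/'+c+'0.npz',p=p,d=d)
    k=ctrl.get_calibration(c); T=np.linalg.inv(k['world_to_cam']);print(c,T.round(3),k['fx'])
    for l in('wide_unit','wide_drawer_handle','narrow_unit','tray','detergent','spray','tin'):
        for r in ctrl.cut_out(c,l)[:4]:
            P,u,v=pts(c,d,r['pixels'])
            if len(P): print(c,l,round(r['conf'],2),(np.array(r['rect'])*[640,480,640,480]).round(),P.min(0).round(3),P.max(0).round(3),np.median(P,0).round(3))
E
```

```text
pics
{'time_s': 0.0, 'qpos': array([ 1.16637162e+00,  3.00482089e-01,  1.52158667e+00, -3.87471169e-05,
        1.32067425e+00, -6.66128285e-02]), 'joint_vel': array([ 0.00130109,  0.00137148, -0.00093504,  0.00041463, -0.00057343,
        0.00152994]), 'tau': array([ 1.73142425e-04, -5.31802583e+01, -3.52741778e+01,  7.08356104e-02,
        2.43748137e-02, -1.00737564e-04]), 'ee_pos': array([0.18219961, 0.51866945, 0.20487793]), 'eef_rot': array([-3.14044234e+00, -3.91252223e-05,  2.80379037e+00]), 'force': array([-0.42537321, -0.72429253, -0.947458  ]), 'moment': array([ 0.01668446, -0.04383631,  0.02661542]), 'grip_force': 0.0, 'grip_width': 0.09449256431734614}
top [[ 0.049 -0.975  0.215  0.317]
 [-0.999 -0.048  0.011 -0.044]
 [-0.    -0.215 -0.977  1.065]
 [ 0.     0.     0.     1.   ]] 529.8453270392052
top wide_unit 0.74 [377.  94. 504. 234.] [ 0.571 -0.423 -0.004] [ 0.898 -0.147  0.155] [ 0.696 -0.254  0.095]
top wide_drawer_handle 0.6 [381. 193. 488. 234.] [ 0.571 -0.356 -0.004] [ 0.658 -0.158  0.099] [ 0.616 -0.255  0.074]
top wide_drawer_handle 0.45 [333. 222. 345. 249.] [
[... 1190 characters left out ...]
. 274. 239. 401.] [ 0.577  0.117 -0.003] [0.902 0.346 0.101] [0.703 0.29  0.094]
side tray 0.82 [399. 151. 480. 222.] [ 0.208 -0.462 -0.006] [ 0.394 -0.254  0.078] [ 0.31  -0.351  0.005]
side tray 0.75 [256. 216. 328. 281.] [ 0.469 -0.128 -0.003] [0.684 0.057 0.078] [ 0.595 -0.016  0.011]
side tray 0.73 [338. 255. 446. 365.] [ 0.244 -0.078 -0.003] [0.427 0.159 0.078] [0.328 0.042 0.004]
side detergent 0.59 [186. 164. 224. 261.] [ 0.706 -0.15  -0.003] [0.869 0.038 0.228] [0.726 0.022 0.123]
side detergent 0.25 [246. 294. 296. 394.] [ 0.459  0.08  -0.002] [0.616 0.291 0.231] [0.497 0.273 0.136]
side spray 0.75 [245. 293. 295. 397.] [ 0.459  0.074 -0.003] [0.592 0.291 0.231] [0.497 0.273 0.136]
```

View pics/top0.png

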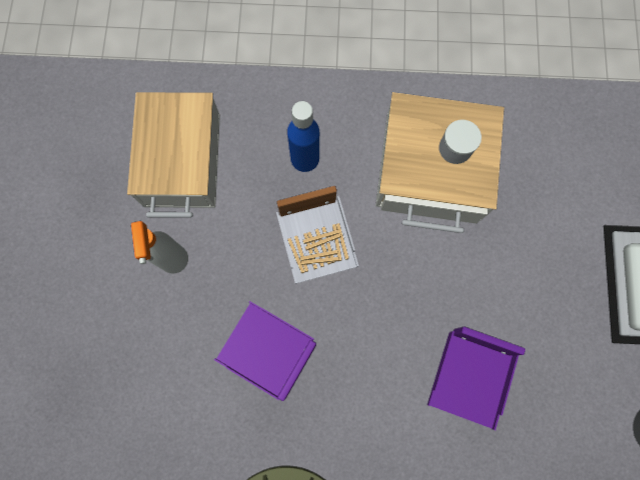

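View pics/side0.png

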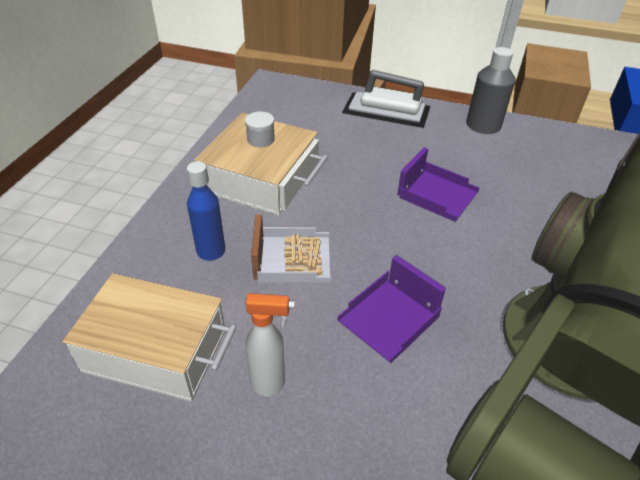

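The pegs are in the aluminium tray with the brown board at top pixel (318,235). The look-alikes are two purple trays at (265,350) and (475,377), so neither is the one meant. The handle I want is the wide unit's at (433,228). The narrow unit's handle at (170,214) is the one to avoid.

A move row can only turn the tool about its own z axis, so I need to know how the arm behaves at its reach limit. I'll test that in free space, away from everything.

Request:
{"name": "step_arm", "arguments": {
  "deltas": [
    {"dp":[0,1,0],"twist":0},
    {"dp":[0,1,0],"twist":0},
    {"dp":[0,1,0],"twist":0},
    {"dp":[0,1,0],"twist":0},
    {"dp":[0,1,0],"twist":0},
    {"dp":[0,1,0],"twist":0},
    {"dp":[0,1,0],"twist":0},
    {"dp":[0,1,0],"twist":0}
  ]
}}

```text
time_s: 1.6
ee_pos: [0.2745, 0.7809, 0.2026]
eef_rot: [3.13, 0.0, 2.804]
force: [-0.1, -0.1, -0.3]
grip_width: 0.094
grip_force: 0.0
```

```bash
python3 - <<'E'
from h import *
o=ctrl.get_obs(); print(o['time_s'],o['ee_pos'],o['eef_rot'],o['qpos'])
p=np.load('/tmp/top0.npz')['p'];cv2.imwrite('pics/crop.png',cv2.resize(p[170:300,260:380],None,fx=4,fy=4))
cv2.imwrite('pics/crop.png',cv2.resize(p[170:300,260:380,::-1],None,fx=4,fy=4))
for c in('top','side'):
    z=np.load('/tmp/'+c+'0.npz'); p,d=z['p'],z['d']
    P,u,v=pts(c,d,d>0); C=p[v,u].astype(int)
    def box(m,n):
        Q=P[m][:,:2].astype(np.float32)
        r=cv2.minAreaRect(Q); print(c,n,m.sum(),np.round(cv2.boxPoints(r),4).tolist(),np.median(P[m],0).round(4),P[m].max(0).round(4))
    w=(P[:,0]>.55)&(P[:,0]<.9)
    top=(abs(P[:,2]-.095)<.006)
    box(top&w&(P[:,1]<-.12)&(P[:,1]>-.42),'wtop')
    box(top&w&(P[:,1]>.15)&(P[:,1]<.4),'ntop')
    box((abs(P[:,2]-.075)<.005)&(abs(P[:,0]-.65)<.05)&(abs(P[:,1])<.09)&(C[:,0]>C[:,2]+25),'board')
    box((P[:,2]>.062)&(P[:,2]<.08)&(P[:,1]<-.15)&(P[:,1]>-.4)&(P[:,0]<.615)&(P[:,0]>.53),'handle')
    box((abs(P[:,1])<.12)&(P[:,0]>.45)&(P[:,0]<.69)&(P[:,2]>.025)&(P[:,2]<.034),'walls')
    box((P[:,0]>.4)&(P[:,0]<.56)&(P[:,1]>.2)&(P[:,1]<.34)&(P[:,2]>.17),'spray')
    box((abs(P[:,1]+.01)<.06)&(P[:,0]>.69)&(P[:,0]<.8)&(P[:,2]>.12),'det')
    box((P[:,0]>.68)&(P[:,1]>-.37)&(P[:,1]<-.22)&(P[:,2]>.146)&(P[:,2]<.165),'tin')
E
```

```text
1.6 [0.27452132 0.78087142 0.2025934 ] [3.12989011e+00 1.44212078e-05 2.80378378e+00] [ 1.18833606e+00  1.10209244e+00  2.42772320e-01  5.19827900e-04
  1.78503634e+00 -4.45379916e-02]
top wtop 10394 [[0.6136999726295471, -0.3700999915599823], [0.8295000195503235, -0.3903999924659729], [0.8504999876022339, -0.16670000553131104], [0.6345999836921692, -0.14650000631809235]] [ 0.718  -0.2559  0.0953] [ 0.8484 -0.1469  0.101 ]
top ntop 8062 [[0.6082000136375427, 0.336899995803833], [0.6148999929428101, 0.18160000443458557], [0.8307999968528748, 0.19110000133514404], [0.8240000009536743, 0.3463999927043915]] [0.7155 0.2636 0.0957] [0.8288 0.3461 0.101 ]
top board 424 [[0.6032999753952026, 0.046799998730421066], [0.6412000060081482, -0.06629999727010727], [0.654699981212616, -0.061799999326467514], [0.6169000267982483, 0.05130000039935112]] [ 0.6281 -0.0071  0.0749] [0.6518 0.0488 0.0799]
top handle 570 [[0.5681999921798706, -0.3513999879360199], [0.6114000082015991, -0.3537999987602234], [0.6202999949455261, -0.19619999825954437], [0.5770999789237976, -0.19370000064373016]] [ 0.5847 -0.27
[... 2187 characters left out ...]
y 1228 [[0.45559999346733093, 0.2639999985694885], [0.46230000257492065, 0.23759999871253967], [0.5300999879837036, 0.2547999918460846], [0.5235000252723694, 0.28119999170303345]] [0.4969 0.2639 0.2187] [0.5281 0.2764 0.2306]
side det 1324 [[0.6952000260353088, -0.002199999988079071], [0.7369999885559082, -0.029500000178813934], [0.7698000073432922, 0.02070000022649765], [0.7279999852180481, 0.04809999838471413]] [0.7289 0.0179 0.1641] [0.7648 0.0374 0.2276]
side tin 421 [[0.699999988079071, -0.258899986743927], [0.7063999772071838, -0.32829999923706055], [0.7714999914169312, -0.3224000036716461], [0.7652000188827515, -0.25290000438690186]] [ 0.7343 -0.287   0.1523] [ 0.769  -0.256   0.1565]
```

View pics/crop.png

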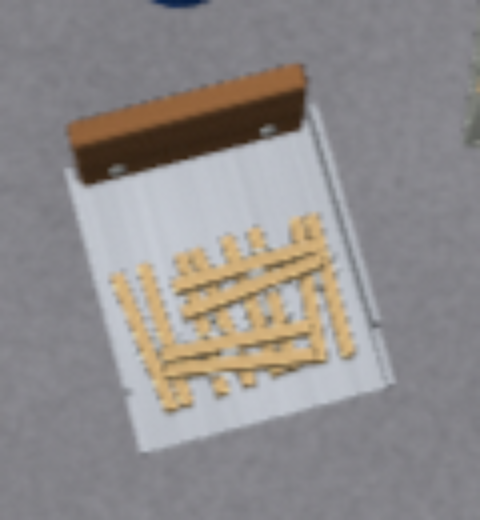

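The crop confirms the aluminium tray: wooden board, six pegs, mouth towards the robot and yawed. The tool tilted slightly at the limit, so I'll push a little more to see whether the tilt builds up.

Request:
{"name": "step_arm", "arguments": {
  "deltas": [
    {"dp":[0,1,0],"twist":0},
    {"dp":[0,1,0],"twist":0},
    {"dp":[0,1,0],"twist":0},
    {"dp":[0,1,0],"twist":0}
  ]
}}

```text
time_s: 2.0
ee_pos: [0.2858, 0.813, 0.1743]
eef_rot: [3.037, 0.0, 2.804]
force: [-0.2, 0.6, 1.4]
grip_width: 0.0939
grip_force: 0.0
```

Request:
{"name": "step_arm", "arguments": {
  "deltas": [
    {"dp":[0,0,-1],"twist":0},
    {"dp":[0,0,-1],"twist":0},
    {"dp":[0,0,-1],"twist":0},
    {"dp":[0,0,-1],"twist":0}
  ]
}}

```text
time_s: 2.4
ee_pos: [0.2697, 0.7672, 0.3234]
eef_rot: [3.015, 0.0, 2.804]
force: [-0.4, 0.2, -1.1]
grip_width: 0.0938
grip_force: 0.0
```

Pushing past the reach limit tilts the fingers outward, and the tilt stays. That gives me a way to tip the tray. I'll grip the board with the tool tilted in the board's plane, and then a twist about the tilted tool axis tips the tray mouth-down. Twisting back sets it level again.

The drawer comes first.

```bash
cat >> h.py <<'E'
from scipy.spatial.transform import Rotation as Ro
import json
def pose():
    o=ctrl.get_obs()
    with open('/tmp/log.txt','a') as f: f.write(json.dumps([list(o['qpos']),list(o['ee_pos']),list(o['eef_rot'])])+'\n')
    return o,np.array(o['ee_pos']),Ro.from_euler('xyz',o['eef_rot'])
def go(target,p=None,R=None):
    if p is None: _,p,R=pose()
    d=R.inv().apply(np.array(target)-p)/.04; n=int(np.ceil(abs(d).max()/.97)); print('to',np.round(target,3),'rows',n,'each',(d/max(n,1)).round(3),'total',d.round(2))
    return np.array(target),R
E
python3 - <<'E'
from h import *
for c in('top','side'):
    z=np.load('/tmp/'+c+'0.npz'); d=z['d']; P,u,v=pts(c,d,d>0)
    O=np.array([.6262,-.2572]); y=np.radians(-5.4); ex=np.array([np.cos(y),np.sin(y)]); ey=np.array([-ex[1],ex[0]])
    q=P[:,:2]-O; X=q@ex; Y=q@ey
    m=(abs(X+.045)<.035)&(abs(Y)<.035)&(P[:,2]>.05)&(P[:,2]<.082)
    print(c,np.histogram(X[m],np.arange(-.08,-.005,.005)))
    b=m&(X<-.035); print(np.median(X[b]),P[b,2].max(),np.median(P[b,2]))
    m2=(abs(X+.045)<.03)&(P[:,2]>.066)&(P[:,2]<.082)&(abs(Y)<.09)&(X<np.median(X[b])+.008); print('Yrange',np.percentile(Y[m2],[1,99]))
    t=(abs(P[:,2]-.083)<.003)&(abs(Y)<.08)&(X>-.05)&(X<.01); print('front top X',np.percentile(X[t],[5,50,95]) if t.any() else 0)
_,p,R=pose(); t,R=go([.58,-.255,.32],p,R); print(R.as_euler('xyz',True))
E
```

```text
top (array([  0,   0,   0,   0,   0,   5, 115,  81,   5,   0,   0,   0,   0,
        31]), array([-0.08 , -0.075, -0.07 , -0.065, -0.06 , -0.055, -0.05 , -0.045,
       -0.04 , -0.035, -0.03 , -0.025, -0.02 , -0.015, -0.01 ]))
-0.04610501330669499 0.07965948584992621 0.07456973616450274
Yrange [-0.05835115  0.05761975]
front top X [-0.00972776 -0.00427119  0.00160021]
side (array([ 0,  0,  0,  0,  0,  0, 44, 40, 13,  0,  0,  0,  0,  0]), array([-0.08 , -0.075, -0.07 , -0.065, -0.06 , -0.055, -0.05 , -0.045,
       -0.04 , -0.035, -0.03 , -0.025, -0.02 , -0.015, -0.01 ]))
-0.04474929262395913 0.07871895971440701 0.07409942469901742
Yrange [-0.05502578  0.05978931]
front top X [-0.00734743 -0.00211712  0.00372929]
to [ 0.58  -0.255  0.32 ] rows 23 each [-0.686 -0.929 -0.114] total [-15.79 -21.38  -2.63]
[1.72753835e+02 8.21069056e-03 1.60642258e+02]
```

Request:
{"name": "step_arm", "arguments": {
  "deltas": [
    {"dp":[-0.69,-0.93,-0.11],"twist":0},
    {"dp":[-0.69,-0.93,-0.11],"twist":0},
    {"dp":[-0.69,-0.93,-0.11],"twist":0},
    {"dp":[-0.69,-0.93,-0.11],"twist":0},
    {"dp":[-0.69,-0.93,-0.11],"twist":0},
    {"dp":[-0.69,-0.93,-0.11],"twist":0},
    {"dp":[-0.69,-0.93,-0.11],"twist":0},
    {"dp":[-0.69,-0.93,-0.11],"twist":0},
    {"dp":[-0.69,-0.93,-0.11],"twist":0},
    {"dp":[-0.69,-0.93,-0.11],"twist":0},
    {"dp":[-0.69,-0.93,-0.11],"twist":0}
  ]
}}

```text
time_s: 3.5
ee_pos: [0.412, 0.3128, 0.3217]
eef_rot: [3.016, 0.002, 2.804]
force: [0.6, -0.3, -0.1]
grip_width: 0.0937
grip_force: 0.0
```

Request:
{"name": "step_arm", "arguments": {
  "deltas": [
    {"dp":[-0.69,-0.93,-0.11],"twist":0},
    {"dp":[-0.69,-0.93,-0.11],"twist":0},
    {"dp":[-0.69,-0.93,-0.11],"twist":0},
    {"dp":[-0.69,-0.93,-0.11],"twist":0},
    {"dp":[-0.69,-0.93,-0.11],"twist":0},
    {"dp":[-0.69,-0.93,-0.11],"twist":0},
    {"dp":[-0.69,-0.93,-0.11],"twist":0},
    {"dp":[-0.69,-0.93,-0.11],"twist":0},
    {"dp":[-0.69,-0.93,-0.11],"twist":0},
    {"dp":[-0.69,-0.93,-0.11],"twist":0},
    {"dp":[-0.69,-0.93,-0.11],"twist":0}
  ]
}}

```text
time_s: 4.6
ee_pos: [0.5622, -0.1769, 0.3193]
eef_rot: [3.018, 0.003, 2.804]
force: [0.7, 0.7, 0.2]
grip_width: 0.094
grip_force: 0.0
```

```bash
python3 - <<'E'
from h import *
o,p,R=pose(); print(o['time_s'],p,np.degrees(o['eef_rot']),o['qpos'])
E
```

```text
4.6 [ 0.56217433 -0.17687432  0.31932766] [172.93734854   0.17877124 160.64264208] [-0.42357909  0.33416824  1.22127928  0.12311049  1.59347189 -1.6543749 ]
```

Request:
{"name": "step_arm", "arguments": {
  "deltas": [
    {"dp":[0,0,0],"twist":1},
    {"dp":[0,0,0],"twist":1},
    {"dp":[0,0,0],"twist":1},
    {"dp":[0,0,0],"twist":1},
    {"dp":[0,0,0],"twist":1},
    {"dp":[0,0,0],"twist":1},
    {"dp":[0,0,0],"twist":1},
    {"dp":[0,0,0],"twist":1},
    {"dp":[0,0,0],"twist":1},
    {"dp":[0,0,0],"twist":1},
    {"dp":[0,0,0],"twist":1}
  ]
}}

```text
time_s: 5.7
ee_pos: [0.562, -0.1749, 0.3192]
eef_rot: [3.051, -0.084, 2.037]
force: [0.2, -0.1, 0.6]
grip_width: 0.094
grip_force: 0.0
```

Request:
{"name": "step_arm", "arguments": {
  "deltas": [
    {"dp":[0,0,0],"twist":1},
    {"dp":[0,0,0],"twist":1},
    {"dp":[0,0,0],"twist":1},
    {"dp":[0,0,0],"twist":1},
    {"dp":[0,0,0],"twist":1},
    {"dp":[0,0,0],"twist":1},
    {"dp":[0,0,0],"twist":1},
    {"dp":[0,0,0],"twist":1}
  ]
}}

```text
time_s: 6.5
ee_pos: [0.562, -0.1749, 0.3192]
eef_rot: [3.109, -0.119, 1.477]
force: [-0.3, -0.5, -0.1]
grip_width: 0.094
grip_force: 0.0
```

```bash
python3 - <<'E'
from h import *
o,p,R=pose(); print(o['time_s'],p,np.degrees(o['eef_rot']),o['qpos'],R.as_matrix().round(3))
g=np.array([.5809,-.2529,.072]); a=R.as_matrix()[:,2]
t=g+.019*a; print(a); q,_=go(t-.09*a,p,R); go(t,q,R)
E
```

```text
6.5 [ 0.56197069 -0.17487934  0.31922672] [178.14796269  -6.81749358  84.60728765] [-0.420598    0.33225246  1.22401167  0.12308274  1.59265779 -0.32230945] [[ 0.093  0.995  0.043]
 [ 0.989 -0.098  0.115]
 [ 0.119  0.032 -0.992]]
[ 0.04332594  0.11508264 -0.99241062]
to [ 0.578 -0.261  0.142] rows 5 each [-0.524  0.093  0.831] total [-2.62  0.46  4.15]
to [ 0.582 -0.251  0.053] rows 3 each [ 0.   -0.    0.75] total [ 0.   -0.    2.25]
```

Request:
{"name": "step_arm", "arguments": {
  "deltas": [
    {"dp":[-0.65,0.11,0.7],"twist":0},
    {"dp":[-0.65,0.11,0.7],"twist":0},
    {"dp":[-0.66,0.12,0.7],"twist":0},
    {"dp":[-0.66,0.12,0.7],"twist":0},
    {"dp":[0,0,0.7],"twist":0},
    {"dp":[0,0,0.65],"twist":0},
    {"dp":[0,0,0],"twist":0}
  ],
  "gripper": -0.38,
  "squeeze": 25
}}

```text
time_s: 7.2
ee_pos: [0.5764, -0.2602, 0.1389]
eef_rot: [3.115, -0.121, 1.479]
force: [0.9, 0.2, -0.1]
grip_width: 0.0414
grip_force: 0.0
```

```bash
python3 - <<'E'
from h import *
o,p,R=pose(); print(o['time_s'],p,o['grip_width'],o['force'])
g=np.array([.5809,-.2529,.072]); a=R.as_matrix()[:,2]
go(g+.019*a,p,R)
E
```

```text
7.2 [ 0.57644062 -0.2601922   0.13889198] 0.04139326287843904 [ 0.94173328  0.16367858 -0.07233385]
to [ 0.582 -0.251  0.053] rows 3 each [-0.004  0.016  0.72 ] total [-0.01  0.05  2.16]
```

Request:
{"name": "step_arm", "arguments": {
  "deltas": [
    {"dp":[0,0.05,0],"twist":0},
    {"dp":[0,0,0],"twist":0},
    {"dp":[0,0,0.5],"twist":0},
    {"dp":[0,0,0.5],"twist":0},
    {"dp":[0,0,0.5],"twist":0},
    {"dp":[0,0,0.5],"twist":0},
    {"dp":[0,0,0.15],"twist":0}
  ]
}}

```text
time_s: 7.9
ee_pos: [0.5829, -0.2508, 0.056]
eef_rot: [3.112, -0.12, 1.48]
force: [-0.2, 0.1, -0.1]
grip_width: 0.0287
grip_force: 0.0
```

Request:
{"name": "step_arm", "arguments": {
  "deltas": [
    {"dp":[0,0,0],"twist":0},
    {"dp":[0,0,0],"twist":0},
    {"dp":[0,0,0],"twist":0},
    {"dp":[0,0,0],"twist":0}
  ],
  "gripper": -1
}}

```text
time_s: 8.3
ee_pos: [0.5836, -0.2516, 0.0579]
eef_rot: [3.109, -0.119, 1.48]
force: [-0.5, -0.1, 7.4]
grip_width: 0.0098
grip_force: 25.0
```

```bash
python3 - <<'E'
from h import *
o,p,R=pose(); print(o['time_s'],p,o['grip_width'],o['force'],o['grip_force'])
y=np.radians(-5.4)
go(p-.15*np.array([np.cos(y),np.sin(y),0]),p,R)
E
```

```text
8.3 [ 0.58355265 -0.2515722   0.05793697] 0.009767238343242016 [-0.45329218 -0.07038105  7.4353678 ] 25.00110000371933
to [ 0.434 -0.237  0.058] rows 4 each [ 0.003 -0.937 -0.03 ] total [ 0.01 -3.75 -0.12]
```

Request:
{"name": "step_arm", "arguments": {
  "deltas": [
    {"dp":[0,-0.45,-0.015],"twist":0},
    {"dp":[0,-0.45,-0.015],"twist":0},
    {"dp":[0,-0.45,-0.015],"twist":0},
    {"dp":[0,-0.45,-0.015],"twist":0},
    {"dp":[0,-0.45,-0.015],"twist":0},
    {"dp":[0,-0.45,-0.015],"twist":0},
    {"dp":[0,-0.45,-0.015],"twist":0},
    {"dp":[0,-0.4,-0.015],"twist":0},
    {"dp":[0,0,0],"twist":0}
  ]
}}

```text
time_s: 9.2
ee_pos: [0.441, -0.2379, 0.058]
eef_rot: [3.11, -0.12, 1.479]
force: [-1.0, 4.3, 4.9]
grip_width: 0.0103
grip_force: 25.0
```

Request:
{"name": "step_arm", "arguments": {
  "deltas": [
    {"dp":[0,-0.1,0],"twist":0},
    {"dp":[0,-0.08,0],"twist":0},
    {"dp":[0,0,0],"twist":0}
  ]
}}

```text
time_s: 9.5
ee_pos: [0.44, -0.2379, 0.0582]
eef_rot: [3.097, -0.118, 1.479]
force: [46.1, 6.6, -20.7]
grip_width: 0.0106
grip_force: 25.0
```

```bash
python3 - <<'E'
from h import *
o,p,R=pose(); print(o['time_s'],p,o['grip_width'],o['force'],np.linalg.norm(p[:2]-[.58355,-.25157]))
E
```

```text
9.5 [ 0.44004507 -0.23789296  0.05819408] 0.01063572729855552 [ 46.05556875   6.59234298 -20.68955659] 0.1441552145834564
```

The drawer is at its stop, 0.144 m further out, with the pull force rising. I'll ease off, open slightly and rise.

Request:
{"name": "step_arm", "arguments": {
  "deltas": [
    {"dp":[0,0.15,0],"twist":0}
  ]
}}

```text
time_s: 9.6
ee_pos: [0.4419, -0.238, 0.058]
eef_rot: [3.108, -0.119, 1.48]
force: [-1.7, 4.3, 8.3]
grip_width: 0.01
grip_force: 25.0
```

Request:
{"name": "step_arm", "arguments": {
  "deltas": [
    {"dp":[0,0,0],"twist":0},
    {"dp":[0,0,0],"twist":0},
    {"dp":[0,0,0],"twist":0},
    {"dp":[0,0,-0.6],"twist":0},
    {"dp":[0,0,-0.8],"twist":0},
    {"dp":[0,0,-0.8],"twist":0},
    {"dp":[0,0,-0.8],"twist":0},
    {"dp":[0,0,-0.8],"twist":0},
    {"dp":[0,0,-0.8],"twist":0}
  ],
  "gripper": -0.35
}}

```text
time_s: 10.5
ee_pos: [0.4322, -0.2596, 0.2408]
eef_rot: [3.112, -0.12, 1.479]
force: [-0.9, -0.1, 0.2]
grip_width: 0.0307
grip_force: 0.0
```

```bash
cat > kin.py <<'E'
from h import *
from scipy.optimize import least_squares
# planar arm: j1 yaw, j2/j3 pitch, j4 roll about forearm, j5 pitch, j6 about tool
def fk(q,P):
    h,a1,L2,L3,e3,Lt,lat,e5=P
    Rz=lambda t:Ro.from_rotvec([0,0,t]); Ry=lambda t:Ro.from_rotvec([0,t,0])
    R=Rz(q[0]); p=np.array([0,0,h])+R.apply([a1,lat,0])
    R=R*Ry(q[1]); p=p+R.apply([0,0,L2]); R=R*Ry(q[2]); p=p+R.apply([e3,0,L3])
    R=R*Rz(q[3]); R=R*Ry(q[4]); p=p+R.apply([e5,0,Lt]); R=R*Rz(q[5]+S6)
    return p,R
S6=0
E
python3 - <<'E'
import kin; from kin import *
o,p,R=pose(); print(o['time_s'],p,o['grip_width'],o['force'])
D=[json.loads(l) for l in open('/tmp/log.txt')]
D+=[[[1.16637162,.300482089,1.52158667,-3.87e-5,1.32067425,-.0666128],[.18219961,.51866945,.20487793],[-3.14044234,-3.9e-5,2.80379037]],[[1.18833606,1.10209244,.24277232,5.198e-4,1.78503634,-.0445379916],[.27452132,.78087142,.2025934],[3.12989,1.44e-5,2.80378378]]]
for q,p,e in D:
    Rm=Ro.from_euler('xyz',e); print([round(x,3) for x in q],((fk(q,[0]*8)[1]).inv()*Rm).as_rotvec().round(4))
f=lambda P:np.concatenate([fk(q,P)[0]-p for q,p,e in D])
r=least_squares(lambda P:np.r_[f(P),1e-4*(P-np.array([.3,0,.4,.4,0,.25,.03,0]))],[.3,0,.4,.4,0,.25,.03,0]); print(r.x.round(4),abs(f(r.x)).max())
E
```

```text
10.5 [ 0.43220312 -0.2596038   0.24084189] 0.030702352838600677 [-0.88696807 -0.12869668  0.1814606 ]
[1.186, 0.958, 0.235, 0.006, 1.822, -0.045] [0.     0.     1.5708]
[-0.424, 0.334, 1.221, 0.123, 1.593, -1.654] [ 0.     -0.      1.5708]
[-0.421, 0.332, 1.224, 0.123, 1.593, -0.322] [-0.      0.      1.5708]
[-0.534, 0.552, 1.328, 0.126, 1.292, -0.477] [-0.     -0.      1.5708]
[-0.516, 0.641, 1.388, 0.134, 1.136, -0.481] [-0.     -0.      1.5708]
[-0.636, 0.379, 1.798, 0.148, 0.993, -0.624] [-0.     -0.      1.5708]
[-0.676, 0.19, 1.58, 0.118, 1.414, -0.603] [-0.      0.      1.5708]
[1.166, 0.3, 1.522, -0.0, 1.321, -0.067] [ 0.     -0.      1.5708]
[1.188, 1.102, 0.243, 0.001, 1.785, -0.045] [-0.     -0.      1.5708]
[ 0.2212 -0.      0.4242  0.4475  0.0409  0.2706  0.0366 -0.    ] 9.816747970070594e-09
```

```bash
sed -i 's/^S6=0/S6=np.pi\/2\nPK=[.22117,0,.42417,.4475,.0409,.2706,.0366,0]/' kin.py; python3 - <<'E'
import re
D=[json for json in open('/tmp/log.txt')]
E
cat >> kin.py <<'E'
def fitP():
    D=[json.loads(l) for l in open('/tmp/log.txt')]
    return least_squares(lambda P:np.concatenate([fk(q,P)[0]-p for q,p,e in D]),PK).x
PK=fitP()
LO=np.array([-3.03,-.79,.23,-1.04,0,-2.55]);HI=np.array([3.03,2.21,2.52,4.18,3.07,2.55])
def ik(p,R,seeds=12,q0=None):
    rng=np.random.default_rng(0); best=None
    S=[q0] if q0 is not None else [np.array([np.arctan2(p[1],p[0]),.4,1.4,x,y,z]) for x in(-.5,.8,1.6,2.8) for y in(.6,1.5) for z in(-1.5,0,1.5)]
    for s in S:
        def f(q):
            pp,RR=fk(q,PK); return np.r_[(pp-p)*5,(RR.inv()*R).as_rotvec()]
        r=least_squares(f,np.clip(s,LO+.01,HI-.01),bounds=(LO,HI),max_nfev=60)
        if best is None or r.cost<best.cost: best=r
        if best.cost<1e-7: break
    return best.x,np.sqrt(2*best.cost)
E
python3 - <<'E'
from kin import *
TY=np.radians(18.2); Rt=Ro.from_rotvec([0,0,TY]); B=np.array([.6305,-.007,0])
C=np.array([.555,-.2505])
for s in(1,-1):
  for al in(35,45,55):
    A=np.radians(al); a=Rt.apply([0,s*np.sin(A),-np.cos(A)])
    for k in(1,-1):
      y=Rt.apply([k,0,0]); x=np.cross(y,a); R0=Ro.from_matrix(np.c_[x,y,a])
      gp=B+Rt.apply([0,-s*.03,.052]); q,e=ik(gp+.019*a,R0)
      print('sign',s,'al',al,'k',k,'grip err',round(e,4),q.round(2))
      if e>.01: continue
      for ph in(60,80):
        Q=Ro.from_rotvec(a*np.radians(-s*ph)); Rp=Q*Rt
        # corners rel. to grip point
        loc=np.array([[-.15,.06,.003],[-.15,-.06,.003],[-.15,0,.003],[0,.066,0],[0,-.066,0],[0,.06,.075],[0,-.06,.075]])-[0,-s*.03,.052]
        w=Rp.apply(loc); low=w[np.argmin(w[:2,2])]
        aim=(w[:2].mean(0)+low)/2
        G=np.r_[C-aim[:2],.10-w[:,2].min()]
        q2,e2=ik(G+.019*a,Q*R0)
        print('   ph',ph,'G',G.round(3),'err',round(e2,4),q2.round(2),'pitch',np.degrees(np.arcsin(-Rp.apply([-1,0,0])[2])).round(),'roll',np.degrees(np.arcsin(Rp.apply([0,1,0])[2])).round(),'mouthdir',np.degrees(np.arctan2(*Rp.apply([-1,0,0])[1::-1])).round(),(w+G).round(3)[:5].tolist() if al==45 else '')
E
```

```text
sign 1 al 35 k 1 grip err 0.0 [-0.3   0.87  1.17  0.49  1.5  -0.75]
   ph 60 G [ 0.626 -0.169  0.237] err 0.0 [-0.48  0.77  0.89  0.44  1.91 -1.79] pitch 30.0 roll -14.0 mouthdir -107.0 
   ph 80 G [ 0.576 -0.164  0.255] err 0.0 [-0.51  0.63  1.07  0.42  1.88 -2.18] pitch 34.0 roll -23.0 mouthdir -84.0 
sign 1 al 35 k -1 grip err 0.0 [-0.3   0.87  1.17  0.49  1.5   2.39]
   ph 60 G [ 0.626 -0.169  0.237] err 0.0 [-0.48  0.77  0.89  0.44  1.91  1.35] pitch 30.0 roll -14.0 mouthdir -107.0 
   ph 80 G [ 0.576 -0.164  0.255] err 0.0 [-0.51  0.63  1.07  0.42  1.88  0.96] pitch 34.0 roll -23.0 mouthdir -84.0 
sign 1 al 45 k 1 grip err 0.0 [-0.34  0.95  1.1   0.6   1.63 -0.78]
   ph 60 G [ 0.622 -0.192  0.251] err 0.0 [-0.54  0.86  0.77  0.56  2.08 -1.77] pitch 38.0 roll -14.0 mouthdir -111.0 [[0.531, -0.235, 0.1], [0.628, -0.297, 0.13], [0.579, -0.266, 0.115], [0.57, -0.12, 0.188], [0.677, -0.189, 0.221]]
   ph 80 G [ 0.572 -0.193  0.27 ] err 0.0 [-0.57  0.73  0.95  0.53  2.06 -2.18] pitch 44.0 roll -24.0 mouthdir -86.0 [[0.53, -0.24, 0.1], [0.631, -0.281, 0.15], [0.58, -0.261, 0.125], [0.
[... 1610 characters left out ...]
-0.93  1.07  0.49]
   ph 60 G [ 0.643 -0.258  0.251] err 0.0 [-0.21  0.44  1.44 -0.83  0.98  0.9 ] pitch 38.0 roll 14.0 mouthdir 147.0 [[0.586, -0.169, 0.13], [0.545, -0.278, 0.1], [0.565, -0.223, 0.115], [0.69, -0.228, 0.221], [0.644, -0.347, 0.188]]
   ph 80 G [ 0.602 -0.287  0.27 ] err 0.0 [-0.28  0.34  1.53 -0.81  0.94  1.19] pitch 44.0 roll 24.0 mouthdir 122.0 [[0.598, -0.181, 0.15], [0.541, -0.274, 0.1], [0.569, -0.227, 0.125], [0.661, -0.268, 0.255], [0.598, -0.37, 0.2]]
sign -1 al 45 k -1 grip err 0.0616 [ 0.28  0.71  1.58 -0.99  1.06 -2.55]
sign -1 al 55 k 1 grip err 0.0475 [ 0.3   0.76  1.52 -1.04  1.18  0.59]
sign -1 al 55 k -1 grip err 0.0475 [ 0.3   0.76  1.52 -1.04  1.18 -2.55]
```

The kinematic fit is exact. The plan is to tilt the tool 45° towards azimuth 108°, which lies in the board's plane. I'll grip with the gripper body leaning to −y so it clears the detergent bottle, then pour by twisting about the tool axis. Next I swing to azimuth ~115° to build the tilt.

```bash
python3 - <<'E'
from kin import *
_,p,R=pose(); q,_=go([.43,.36,.36],p,R); go([-.33,.70,.36],q,R)
E
```

```text
to [0.43 0.36 0.36] rows 17 each [ 0.921 -0.085 -0.068] total [15.67 -1.44 -1.16]
to [-0.33  0.7   0.36] rows 21 each [ 0.318 -0.939  0.01 ] total [  6.67 -19.71   0.21]
```

Request:
{"name": "step_arm", "arguments": {
  "deltas": [
    {"dp":[0.86,-0.09,-0.3],"twist":0},
    {"dp":[0.86,-0.09,-0.3],"twist":0},
    {"dp":[0.92,-0.09,-0.2],"twist":0},
    {"dp":[0.92,-0.09,-0.2],"twist":0},
    {"dp":[0.92,-0.09,-0.1],"twist":0},
    {"dp":[0.92,-0.08,0],"twist":0},
    {"dp":[0.92,-0.08,0],"twist":0},
    {"dp":[0.92,-0.08,0],"twist":0},
    {"dp":[0.92,-0.08,0],"twist":0},
    {"dp":[0.92,-0.08,0],"twist":0},
    {"dp":[0.92,-0.08,0],"twist":0},
    {"dp":[0.92,-0.08,0],"twist":0}
  ]
}}

```text
time_s: 11.7
ee_pos: [0.4299, 0.1724, 0.3343]
eef_rot: [3.111, -0.12, 1.479]
force: [0.5, -0.9, 0.2]
grip_width: 0.0302
grip_force: 0.0
```

Request:
{"name": "step_arm", "arguments": {
  "deltas": [
    {"dp":[0.92,-0.08,0],"twist":0},
    {"dp":[0.92,-0.08,0],"twist":0},
    {"dp":[0.92,-0.08,0],"twist":0},
    {"dp":[0.92,-0.08,0],"twist":0},
    {"dp":[0.92,-0.08,0],"twist":0},
    {"dp":[0.32,-0.94,0],"twist":0},
    {"dp":[0.32,-0.94,0],"twist":0},
    {"dp":[0.32,-0.94,0],"twist":0},
    {"dp":[0.32,-0.94,0],"twist":0},
    {"dp":[0.32,-0.94,0],"twist":0},
    {"dp":[0.32,-0.94,0],"twist":0},
    {"dp":[0.32,-0.94,0],"twist":0}
  ]
}}

```text
time_s: 12.9
ee_pos: [0.1759, 0.4682, 0.3585]
eef_rot: [3.111, -0.12, 1.479]
force: [0.9, 0.6, 0.0]
grip_width: 0.0304
grip_force: 0.0
```

Request:
{"name": "step_arm", "arguments": {
  "deltas": [
    {"dp":[0.32,-0.94,0],"twist":0},
    {"dp":[0.32,-0.94,0],"twist":0},
    {"dp":[0.32,-0.94,0],"twist":0},
    {"dp":[0.32,-0.94,0],"twist":0},
    {"dp":[0.32,-0.94,0],"twist":0},
    {"dp":[0.32,-0.94,0],"twist":0},
    {"dp":[0.32,-0.94,0],"twist":0},
    {"dp":[0.32,-0.94,0],"twist":0},
    {"dp":[0.32,-0.94,0],"twist":0},
    {"dp":[0.32,-0.94,0],"twist":0},
    {"dp":[0.32,-0.94,0],"twist":0},
    {"dp":[0.32,-0.94,0],"twist":0}
  ]
}}

```text
time_s: 14.1
ee_pos: [-0.2589, 0.6631, 0.3633]
eef_rot: [3.111, -0.12, 1.479]
force: [-0.3, 0.4, 1.4]
grip_width: 0.0307
grip_force: 0.0
```

```bash
cat >> kin.py <<'E'
def tilt():
    o,p,R=pose(); a=R.as_matrix()[:,2]
    print(o['time_s'],'p',p.round(3),'az',np.degrees(np.arctan2(p[1],p[0])).round(1),'r',np.hypot(p[0],p[1]).round(3),'tilt',np.degrees(np.arccos(-a[2])).round(1),'taz',np.degrees(np.arctan2(a[1],a[0])).round(1),'eul',np.degrees(o['eef_rot']).round(1),'q',o['qpos'].round(2))
    t=Ro.from_euler('z',18.2,degrees=True).apply([0,.6947,-.7193]); d=t-a
    print('still to tilt',np.degrees(np.arccos(a@t)).round(1),'dir az',np.degrees(np.arctan2(d[1],d[0])).round(1))
    return o,p,R,a
E
python3 - <<'E'
from kin import *
o,p,R,a=tilt()
v=np.array([np.cos(np.radians(113)),np.sin(np.radians(113)),0])
go(p+.2*v,p,R)
E
```

```text
14.1 p [-0.259  0.663  0.363] az 111.3 r 0.712 tilt 7.1 taz 70.5 eul [178.3  -6.9  84.7] q [ 1.92  0.6   0.74 -0.08  1.7   2.  ]
still to tilt 38.6 dir az 115.4
to [-0.337  0.847  0.363] rows 5 each [ 0.875 -0.476  0.091] total [ 4.37 -2.38  0.45]
```

Request:
{"name": "step_arm", "arguments": {
  "deltas": [
    {"dp":[0.88,-0.48,0.09],"twist":0},
    {"dp":[0.88,-0.48,0.09],"twist":0},
    {"dp":[0.88,-0.48,0.09],"twist":0},
    {"dp":[0.88,-0.48,0.09],"twist":0},
    {"dp":[0.88,-0.48,0.09],"twist":0},
    {"dp":[0.88,-0.48,0.09],"twist":0}
  ]
}}

```text
time_s: 14.7
ee_pos: [-0.3032, 0.7705, 0.3179]
eef_rot: [-3.139, -0.188, 1.48]
force: [-0.1, 0.3, 0.0]
grip_width: 0.0303
grip_force: 0.0
```

```bash
python3 -c "
from kin import *
tilt()"
```

```text
14.7 p [-0.303  0.77   0.318] az 111.5 r 0.828 tilt 10.8 taz 85.7 eul [-179.8  -10.8   84.8] q [ 1.93  0.97  0.24 -0.08  1.77  2.  ]
still to tilt 34.3 dir az 116.0
```

Request:
{"name": "step_arm", "arguments": {
  "deltas": [
    {"dp":[0.88,-0.48,0.09],"twist":0},
    {"dp":[0.88,-0.48,0.09],"twist":0},
    {"dp":[0.88,-0.48,0.09],"twist":0},
    {"dp":[0.88,-0.48,0.09],"twist":0},
    {"dp":[0.88,-0.48,0.09],"twist":0},
    {"dp":[0.88,-0.48,0.09],"twist":0}
  ]
}}

```text
time_s: 15.3
ee_pos: [-0.3279, 0.8231, 0.275]
eef_rot: [-3.075, -0.31, 1.476]
force: [0.2, -0.7, -0.2]
grip_width: 0.031
grip_force: 0.0
```

```bash
python3 -c "
from kin import *
o,p,R,a=tilt()
go(p+[0,0,.2],p,R); go(p+.2*np.array([np.cos(2.0),np.sin(2.0),0]),p,R)"
```

```text
15.3 p [-0.328  0.823  0.275] az 111.7 r 0.886 tilt 18.2 taz 96.8 eul [-176.2  -17.8   84.6] q [ 1.93  1.03  0.24 -0.07  1.56  2.01]
still to tilt 26.4 dir az 117.2
to [-0.328  0.823  0.475] rows 5 each [ 0.306 -0.063 -0.95 ] total [ 1.53 -0.32 -4.75]
to [-0.411  1.005  0.275] rows 5 each [ 0.824 -0.482  0.297] total [ 4.12 -2.41  1.49]
```

```bash
python3 -c "
from kin import *
o,p,R,a=tilt()
u=lambda d:np.array([np.cos(np.radians(d)),np.sin(np.radians(d)),0])
go(p-.03*u(112)+.12*u(205)+[0,0,.05],p,R); go(p+.2*u(119),p,R)"
```

```text
15.3 p [-0.328  0.823  0.275] az 111.7 r 0.886 tilt 18.2 taz 96.8 eul [-176.2  -17.8   84.6] q [ 1.93  1.03  0.24 -0.07  1.56  2.01]
still to tilt 26.4 dir az 117.2
to [-0.425  0.745  0.325] rows 3 each [-0.566 -0.786 -0.569] total [-1.7  -2.36 -1.71]
to [-0.425  0.998  0.275] rows 5 each [ 0.785 -0.548  0.289] total [ 3.93 -2.74  1.44]
```

Request:
{"name": "step_arm", "arguments": {
  "deltas": [
    {"dp":[-0.57,-0.79,-0.57],"twist":0},
    {"dp":[-0.57,-0.79,-0.57],"twist":0},
    {"dp":[-0.57,-0.79,-0.57],"twist":0},
    {"dp":[0.78,-0.55,0.29],"twist":0},
    {"dp":[0.78,-0.55,0.29],"twist":0},
    {"dp":[0.78,-0.55,0.29],"twist":0},
    {"dp":[0.78,-0.55,0.29],"twist":0},
    {"dp":[0.78,-0.55,0.29],"twist":0},
    {"dp":[0.78,-0.55,0.29],"twist":0},
    {"dp":[0.78,-0.55,0.29],"twist":0},
    {"dp":[0.78,-0.55,0.29],"twist":0},
    {"dp":[0.78,-0.55,0.29],"twist":0}
  ]
}}

```text
time_s: 16.5
ee_pos: [-0.4633, 0.8261, 0.2546]
eef_rot: [-2.951, -0.474, 1.453]
force: [-1.4, -0.7, -0.2]
grip_width: 0.0306
grip_force: 0.0
```

```bash
python3 -c "
from kin import *
o,p,R,a=tilt()
u=lambda d:np.array([np.cos(np.radians(d)),np.sin(np.radians(d)),0])
go(p+.2*u(119)+[0,0,.05],p,R)"
```

```text
16.5 p [-0.463  0.826  0.255] az 119.3 r 0.947 tilt 29.1 taz 106.1 eul [-169.1  -27.2   83.2] q [ 2.07  1.08  0.24 -0.11  1.32  2.15]
still to tilt 14.9 dir az 113.0
to [-0.56   1.001  0.305] rows 5 each [ 0.836 -0.546  0.256] total [ 4.18 -2.73  1.28]
```

```bash
python3 -c "
from kin import *
o,p,R,a=tilt()
u=lambda d:np.array([np.cos(np.radians(d)),np.sin(np.radians(d)),0])
go(p+.09*u(29)-.02*u(119)+[0,0,.02],p,R); go(p+.2*u(114)+[0,0,.03],p,R)"
```

```text
16.5 p [-0.463  0.826  0.255] az 119.3 r 0.947 tilt 29.1 taz 106.1 eul [-169.1  -27.2   83.2] q [ 2.07  1.08  0.24 -0.11  1.32  2.15]
still to tilt 14.9 dir az 113.0
to [-0.375  0.852  0.275] rows 3 each [ 0.346  0.691 -0.143] total [ 1.04  2.07 -0.43]
to [-0.545  1.009  0.285] rows 5 each [ 0.833 -0.453  0.351] total [ 4.16 -2.27  1.76]
```

Request:
{"name": "step_arm", "arguments": {
  "deltas": [
    {"dp":[0.35,0.7,-0.14],"twist":0},
    {"dp":[0.35,0.7,-0.14],"twist":0},
    {"dp":[0.35,0.7,-0.14],"twist":0},
    {"dp":[0.83,-0.45,0.35],"twist":0},
    {"dp":[0.83,-0.45,0.35],"twist":0},
    {"dp":[0.83,-0.45,0.35],"twist":0},
    {"dp":[0.83,-0.45,0.35],"twist":0},
    {"dp":[0.83,-0.45,0.35],"twist":0},
    {"dp":[0.83,-0.45,0.35],"twist":0},
    {"dp":[0.83,-0.45,0.35],"twist":0},
    {"dp":[0.83,-0.45,0.35],"twist":0},
    {"dp":[0.83,-0.45,0.35],"twist":0}
  ]
}}

```text
time_s: 17.7
ee_pos: [-0.4008, 0.9162, 0.2698]
eef_rot: [-2.826, -0.647, 1.401]
force: [-0.2, -0.6, 1.6]
grip_width: 0.0306
grip_force: 0.0
```

```bash
python3 -c "
from kin import *
o,p,R,a=tilt()
u=lambda d:np.array([np.cos(np.radians(d)),np.sin(np.radians(d)),0])
go(p+.2*u(114)+[0,0,.03],p,R)"
```

```text
17.7 p [-0.401  0.916  0.27 ] az 113.6 r 1.0 tilt 40.7 taz 108.7 eul [-161.9  -37.    80.2] q [ 1.96  1.1   0.24 -0.04  1.09  2.03]
still to tilt 3.4 dir az 100.1
to [-0.482  1.099  0.3  ] rows 4 each [ 0.942 -0.512  0.669] total [ 3.77 -2.05  2.68]
```

```bash
python3 -c "
from kin import *
o,p,R,a=tilt()
u=lambda d:np.array([np.cos(np.radians(d)),np.sin(np.radians(d)),0])
go(p+.14*u(21)-.03*u(111)+[0,0,.02],p,R); go(p+.2*u(107)+[0,0,.03],p,R)"
```

```text
17.7 p [-0.401  0.916  0.27 ] az 113.6 r 1.0 tilt 40.7 taz 108.7 eul [-161.9  -37.    80.2] q [ 1.96  1.1   0.24 -0.04  1.09  2.03]
still to tilt 3.4 dir az 100.1
to [-0.259  0.938  0.29 ] rows 4 each [ 0.304  0.828 -0.194] total [ 1.22  3.31 -0.78]
to [-0.459  1.107  0.3  ] rows 5 each [ 0.803 -0.298  0.537] total [ 4.02 -1.49  2.69]
```

Request:
{"name": "step_arm", "arguments": {
  "deltas": [
    {"dp":[0.3,0.83,-0.2],"twist":0},
    {"dp":[0.3,0.83,-0.2],"twist":0},
    {"dp":[0.3,0.83,-0.2],"twist":0},
    {"dp":[0.3,0.83,-0.2],"twist":0},
    {"dp":[0.8,-0.3,0.54],"twist":0},
    {"dp":[0.8,-0.3,0.54],"twist":0},
    {"dp":[0.8,-0.3,0.54],"twist":0},
    {"dp":[0.8,-0.3,0.54],"twist":0},
    {"dp":[0.8,-0.3,0.54],"twist":0}
  ]
}}

```text
time_s: 18.6
ee_pos: [-0.2783, 0.9829, 0.2812]
eef_rot: [-2.77, -0.733, 1.361]
force: [-0.1, 1.0, -0.3]
grip_width: 0.0304
grip_force: 0.0
```

```bash
python3 -c "
from kin import *
o,p,R,a=tilt()
Rt=Ro.from_euler('z',18.2,degrees=True)
y=R.as_matrix()[:,1]; tx=Rt.apply([1,0,0]); x=R.as_matrix()[:,0]
print('twist deg to align y with tray x', np.degrees(np.arctan2(-tx@x, tx@y)), 'y.z after', tx@a)
u=lambda d:np.array([np.cos(np.radians(d)),np.sin(np.radians(d)),0])
T=np.array([.25,.52,.40]); q,_=go(T,p,R)
"
```

```text
18.6 p [-0.278  0.983  0.281] az 105.8 r 1.021 tilt 46.2 taz 108.2 eul [-158.7  -42.    78. ] q [1.79 1.11 0.24 0.08 0.99 1.84]
still to tilt 2.2 dir az -71.4
twist deg to align y with tray x -21.979867680638442 y.z after -0.00016572044101947949
to [0.25 0.52 0.4 ] rows 14 each [-0.313  0.814 -0.926] total [ -4.38  11.4  -12.96]
```

Request:
{"name": "step_arm", "arguments": {
  "deltas": [
    {"dp":[0,0,-0.5],"twist":-1},
    {"dp":[0,0,-0.5],"twist":-1},
    {"dp":[0,0,-0.5],"twist":-1},
    {"dp":[0,0,-0.5],"twist":-1},
    {"dp":[0,0,-0.5],"twist":-1},
    {"dp":[0,0,-0.5],"twist":-0.5}
  ]
}}

```text
time_s: 19.2
ee_pos: [-0.251, 0.8999, 0.3658]
eef_rot: [3.138, -0.805, 1.893]
force: [-1.1, -0.4, 0.1]
grip_width: 0.0306
grip_force: 0.0
```

```bash
python3 - <<'E'
from kin import *
o,p,R,a=tilt()
for c in('top','side'):
    pc,d=snap(c,c+'1.png'); P,u,v=pts(c,d,d>0); C=pc[v,u].astype(int)
    m=(P[:,2]>.071)&(P[:,2]<.081)&(abs(P[:,0]-.63)<.05)&(abs(P[:,1])<.09)&(C[:,0]>C[:,2]+20)
    Q=P[m][:,:2]; f=cv2.fitLine(Q.astype(np.float32),cv2.DIST_HUBER,0,.01,.01).ravel(); t=Q@f[:2]
    print(c,'board yaw',np.degrees(np.arctan2(f[0],-f[1]))%180,'ctr',(np.percentile(t,[1,99]).mean()*f[:2]+ (f[2:]-f[:2]*(f[2:]@f[:2]))).round(4),np.ptp(np.percentile(t,[1,99])),P[m,2].max(),m.sum())
    ex=np.array([np.cos(np.radians(-5.4)),np.sin(np.radians(-5.4))]); X=(P[:,:2]-[.6262,-.2572])@ex; Y=(P[:,:2]-[.6262,-.2572])@[-ex[1],ex[0]]
    m=(P[:,2]>.06)&(P[:,2]<.08)&(abs(Y)<.035)&(X<-.175)&(X>-.25); print('handle X',np.median(X[m]))
    m=(P[:,2]>.13)&(P[:,2]<.17)&(P[:,0]>.68)&(P[:,0]<.8)&(abs(P[:,1])<.08)
    A=np.c_[2*P[m][:,:2],np.ones(m.sum())]; s=np.linalg.lstsq(A,(P[m][:,:2]**2).sum(1),rcond=None)[0]; print('bottle fit',s[:2],np.sqrt(max(0,s[2]+s[:2]@s[:2])),m.sum())
Rt=Ro.from_euler('z',18.2,degrees=True); B=np.array([.6305,-.007,0])
g=B+Rt.apply([0,-.036,.060]); T=g+.019*a
q0=o['qpos']; cur=p
for W in ([.3,.5,.45],[.55,.1,.48],[.66,-.17,.40],T-.16*a,T):
    W=np.array(W); n=12
    for i in range(1,n+1):
        X=cur+(W-cur)*i/n; q1,e=ik(X,R,q0=q0)
        if e>.005: print('bad',X,e)
        q0=q1
    print(W.round(3),q0.round(2),round(e,5)); cur=W
q,_=go([.3,.5,.45],p,R); q,_=go([.55,.1,.48],q,R); q,_=go([.66,-.17,.40],q,R); q,_=go(T-.16*a,q,R); go(T,q,R)
E
```

```text
19.2 p [-0.251  0.9    0.366] az 105.6 r 0.934 tilt 46.1 taz 108.2 eul [179.8 -46.1 108.5] q [1.78 0.75 0.68 0.1  0.91 1.43]
still to tilt 2.1 dir az -71.4
top board yaw 18.11195 ctr [ 0.6285 -0.0073] 0.11562217302978373 0.08035253686477017 411
handle X -0.18755668887952093
bottle fit [0.73251109 0.00346845] 0.02353728085683364 581
side board yaw 18.475924 ctr [ 0.6314 -0.005 ] 0.1180073114542056 0.07889199349448583 281
handle X -0.18611413933224413
bottle fit [0.7346918  0.00943755] 0.021621282489037878 621
[0.3  0.5  0.45] [0.64 0.07 1.43 0.77 1.39 0.28] 0.0
[0.55 0.1  0.48] [-0.2   0.41  0.94  0.81  2.09 -0.21] 0.0
bad [ 0.65083333 -0.1475      0.40666667] 0.024876239764691038
bad [ 0.66 -0.17  0.4 ] 0.07451299971590308
[ 0.66 -0.17  0.4 ] [-0.51  0.97  0.23  0.83  2.37 -0.33] 0.07451
bad [ 0.66112738 -0.16731524  0.37980706] 0.04365749399647617
bad [ 0.66225476 -0.16463047  0.35961412] 0.014494761538448976
[ 0.674 -0.138  0.158] [-0.46  1.03  0.67  0.6   2.   -0.68] 0.0
[ 0.637 -0.028  0.047] [-0.35  0.95  1.07  0.61  1.67 -0.78] 0.0
to [0.3  0.5  0.45] rows 12 each [-0.673  0.828 -0.951] total [ -8.07   9.94 -11.41]
to [0.55 0.1  0.48] rows 10 each [-0.74   0.279 -0.878] total [-7.4   2.79 -8.78]
to [ 0.66 -0.17  0.4 ] rows 7 each [-0.926  0.069 -0.551] total [-6.48  0.48 -3.86]
to [ 0.674 -0.138  0.158] rows 5 each [-0.783  0.112  0.934] total [-3.91  0.56  4.67]
to [ 0.637 -0.028  0.047] rows 5 each [0.  0.  0.8] total [0. 0. 4.]
```

View pics/top1.png

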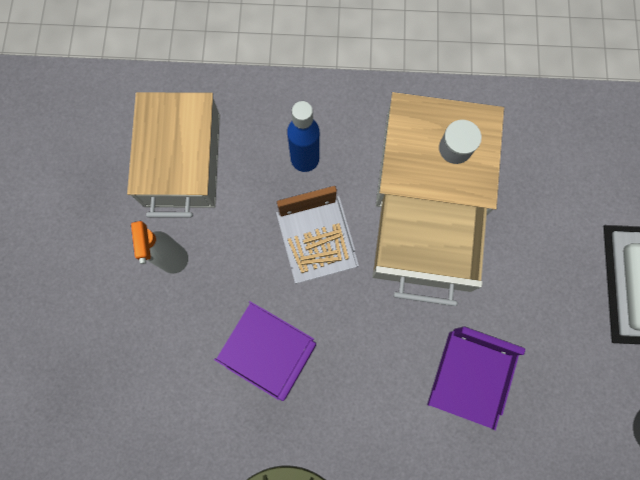

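The drawer is open and its front is now at (430,280). The tray with its pegs, the bottles and the tin are all unmoved. I'll go to the tray, approaching along the tilted tool axis.

```bash
python3 - <<'E'
from kin import *
o,p,R,a=tilt()
Rt=Ro.from_euler('z',18.3,degrees=True); B=np.array([.630,-.006,0])
T=B+Rt.apply([0,-.036,.060])+.019*a
q0=o['qpos']; cur=p; Rr=R
for W in ([.3,.5,.45],[.52,.1,.46],[.60,-.13,.33],T-.16*a,T):
    q,_=go(W,cur,R); W=np.array(W)
    for i in range(1,13):
        q1,e=ik(cur+(W-cur)*i/12,R,q0=q0); q0=q1
        if e>.003: print('bad',e)
    cur=W
E
```

```text
19.3 p [-0.251  0.9    0.37 ] az 105.6 r 0.934 tilt 46.4 taz 108.2 eul [179.9 -46.4 108.3] q [1.78 0.75 0.68 0.1  0.91 1.44]
still to tilt 2.4 dir az -72.2
to [0.3  0.5  0.45] rows 12 each [-0.672  0.83  -0.948] total [ -8.07   9.95 -11.38]
to [0.52 0.1  0.46] rows 9 each [-0.84   0.233 -0.922] total [-7.56  2.09 -8.3 ]
to [ 0.6  -0.13  0.33] rows 7 each [-0.936  0.014 -0.31 ] total [-6.55  0.1  -2.17]
to [ 0.673 -0.137  0.157] rows 4 each [-0.911  0.419  0.61 ] total [-3.64  1.68  2.44]
to [ 0.637 -0.027  0.047] rows 5 each [0.  0.  0.8] total [0. 0. 4.]
```

Request:
{"name": "step_arm", "arguments": {
  "deltas": [
    {"dp":[-0.54,0.66,-0.76],"twist":0},
    {"dp":[-0.54,0.66,-0.76],"twist":0},
    {"dp":[-0.54,0.66,-0.76],"twist":0},
    {"dp":[-0.54,0.66,-0.76],"twist":0},
    {"dp":[-0.54,0.66,-0.76],"twist":0},
    {"dp":[-0.54,0.66,-0.76],"twist":0},
    {"dp":[-0.54,0.66,-0.76],"twist":0},
    {"dp":[-0.54,0.66,-0.76],"twist":0},
    {"dp":[-0.54,0.66,-0.76],"twist":0},
    {"dp":[-0.54,0.66,-0.76],"twist":0},
    {"dp":[-0.54,0.66,-0.76],"twist":0},
    {"dp":[-0.54,0.66,-0.76],"twist":0}
  ],
  "gripper": -0.12
}}

```text
time_s: 20.5
ee_pos: [0.1898, 0.5786, 0.4312]
eef_rot: [-3.141, -0.804, 1.888]
force: [0.5, 1.4, 0.1]
grip_width: 0.0414
grip_force: 0.0
```

Request:
{"name": "step_arm", "arguments": {
  "deltas": [
    {"dp":[-0.54,0.66,-0.76],"twist":0},
    {"dp":[-0.54,0.66,-0.76],"twist":0},
    {"dp":[-0.54,0.66,-0.76],"twist":0},
    {"dp":[-0.63,0.17,-0.69],"twist":0},
    {"dp":[-0.63,0.17,-0.69],"twist":0},
    {"dp":[-0.63,0.17,-0.69],"twist":0},
    {"dp":[-0.63,0.17,-0.69],"twist":0},
    {"dp":[-0.63,0.17,-0.69],"twist":0},
    {"dp":[-0.63,0.17,-0.69],"twist":0},
    {"dp":[-0.63,0.17,-0.69],"twist":0},
    {"dp":[-0.63,0.17,-0.69],"twist":0}
  ]
}}

```text
time_s: 21.6
ee_pos: [0.4445, 0.2307, 0.4558]
eef_rot: [-3.141, -0.803, 1.887]
force: [0.4, -0.3, 0.6]
grip_width: 0.0416
grip_force: 0.0
```

```bash
python3 - <<'E'
from kin import *
o,p,R,a=tilt()
Rt=Ro.from_euler('z',18.3,degrees=True); B=np.array([.630,-.006,0])
print(o['grip_width'],'y.trayx',R.as_matrix()[:,1]@Rt.apply([1,0,0]))
T=B+Rt.apply([0,-.036,.060])+.019*a
q,_=go([.60,-.13,.33],p,R); q,_=go(T-.16*a,q,R); go(T,q,R)
E
```

```text
21.6 p [0.445 0.231 0.456] az 27.4 r 0.501 tilt 46.0 taz 108.2 eul [-180.   -46.   108.1] q [ 0.02  0.13  1.34  0.8   1.85 -0.14]
still to tilt 2.0 dir az -72.9
0.04164930087171611 y.trayx 0.9999957210733275
to [ 0.6  -0.13  0.33] rows 10 each [-0.906  0.089 -0.485] total [-9.06  0.89 -4.85]
to [ 0.673 -0.137  0.158] rows 4 each [-0.899  0.421  0.617] total [-3.59  1.68  2.47]
to [ 0.637 -0.027  0.047] rows 5 each [-0.   0.   0.8] total [-0.  0.  4.]
```

Request:
{"name": "step_arm", "arguments": {
  "deltas": [
    {"dp":[-0.91,0.09,-0.49],"twist":0},
    {"dp":[-0.91,0.09,-0.49],"twist":0},
    {"dp":[-0.91,0.09,-0.49],"twist":0},
    {"dp":[-0.91,0.09,-0.49],"twist":0},
    {"dp":[-0.91,0.09,-0.49],"twist":0},
    {"dp":[-0.91,0.09,-0.49],"twist":0},
    {"dp":[-0.91,0.09,-0.49],"twist":0},
    {"dp":[-0.91,0.09,-0.49],"twist":0},
    {"dp":[-0.91,0.09,-0.49],"twist":0},
    {"dp":[-0.91,0.09,-0.49],"twist":0}
  ]
}}

```text
time_s: 22.6
ee_pos: [0.6016, -0.1325, 0.3289]
eef_rot: [-3.14, -0.802, 1.887]
force: [0.3, 0.3, 0.9]
grip_width: 0.0413
grip_force: 0.0
```

Request:
{"name": "step_arm", "arguments": {
  "deltas": [
    {"dp":[-0.6,0.28,0.41],"twist":0},
    {"dp":[-0.6,0.28,0.41],"twist":0},
    {"dp":[-0.6,0.28,0.41],"twist":0},
    {"dp":[-0.6,0.28,0.41],"twist":0},
    {"dp":[-0.6,0.28,0.41],"twist":0},
    {"dp":[-0.59,0.28,0.41],"twist":0},
    {"dp":[0,0,0],"twist":0}
  ]
}}

```text
time_s: 23.3
ee_pos: [0.6733, -0.1367, 0.1528]
eef_rot: [-3.132, -0.808, 1.882]
force: [-0.2, -0.9, -1.8]
grip_width: 0.0415
grip_force: 0.0
```

```bash
python3 - <<'E'
from kin import *
o,p,R,a=tilt()
Rt=Ro.from_euler('z',18.3,degrees=True); B=np.array([.630,-.006,0])
print(o['force'])
T=B+Rt.apply([0,-.036,.060])+.019*a
q,_=go(T,p,R)
E
```

```text
23.3 p [ 0.673 -0.137  0.153] az -11.5 r 0.687 tilt 46.3 taz 108.5 eul [-179.5  -46.3  107.8] q [-0.46  1.03  0.67  0.6   2.   -0.68]
still to tilt 2.3 dir az -63.3
[-0.20923668 -0.91528524 -1.75665067]
to [ 0.637 -0.027  0.047] rows 5 each [0.016 0.002 0.783] total [0.08 0.01 3.91]
```

Request:
{"name": "step_arm", "arguments": {
  "deltas": [
    {"dp":[0.02,0,0.6],"twist":0},
    {"dp":[0.02,0,0.6],"twist":0},
    {"dp":[0.02,0,0.6],"twist":0},
    {"dp":[0.02,0,0.6],"twist":0},
    {"dp":[0,0,0.6],"twist":0},
    {"dp":[0,0,0.5],"twist":0}
  ]
}}

```text
time_s: 23.9
ee_pos: [0.6413, -0.039, 0.0643]
eef_rot: [3.141, -0.802, 1.889]
force: [0.3, -0.3, 0.0]
grip_width: 0.0413
grip_force: 0.0
```

```bash
python3 - <<'E'
from kin import *
o,p,R,a=tilt()
Rt=Ro.from_euler('z',18.3,degrees=True); B=np.array([.630,-.006,0])
print(o['force'])
T=B+Rt.apply([0,-.036,.060])+.019*a
q,_=go(T,p,R)
snap('side','side2.png')
E
```

```text
23.9 p [ 0.641 -0.039  0.064] az -3.5 r 0.642 tilt 45.9 taz 108.1 eul [179.9 -45.9 108.2] q [-0.36  0.94  1.05  0.6   1.7  -0.77]
still to tilt 1.9 dir az -73.4
[ 0.29053754 -0.28631236  0.01713268]
to [ 0.637 -0.027  0.047] rows 1 each [-0.097 -0.009  0.528] total [-0.1  -0.01  0.53]
```

View pics/side2.png

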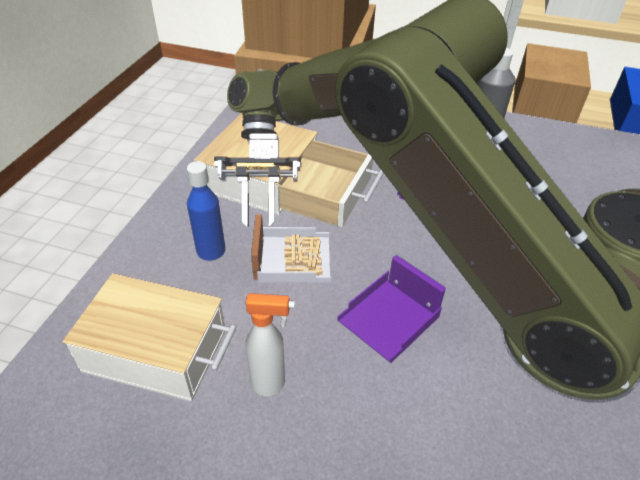

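The fingers straddle the board near (258,215), and the gripper body clears the blue bottle at (205,215). I'll close and lift slightly.

Request:
{"name": "step_arm", "arguments": {
  "deltas": [
    {"dp":[-0.1,0,0.52],"twist":0},
    {"dp":[0,0,0],"twist":0}
  ]
}}

```text
time_s: 24.15
ee_pos: [0.6369, -0.0273, 0.0459]
eef_rot: [-3.139, -0.804, 1.888]
force: [0.2, -0.8, -0.7]
grip_width: 0.0413
grip_force: 0.0
```

Request:
{"name": "step_arm", "arguments": {
  "deltas": [
    {"dp":[0,0,0],"twist":0},
    {"dp":[0,0,0],"twist":0},
    {"dp":[0,0,0],"twist":0},
    {"dp":[0,0,0],"twist":0},
    {"dp":[0,0,0],"twist":0}
  ],
  "gripper": -1,
  "squeeze": 50
}}

```text
time_s: 24.65
ee_pos: [0.6377, -0.0284, 0.0469]
eef_rot: [3.14, -0.802, 1.889]
force: [0.8, -3.9, 3.9]
grip_width: 0.0137
grip_force: 50.0
```

```bash
python3 - <<'E'
from kin import *
o,p,R,a=tilt(); print(o['grip_width'],o['force'],o['grip_force'])
np.savez('/tmp/grip.npz',p=p,R=R.as_matrix())
Rt=Ro.from_euler('z',18.3,degrees=True)
q,_=go(p+[0,0,.02],p,R); q,_=go(p+Rt.apply([-.03,0,.2]),p,R)
E
```

```text
24.65 p [ 0.638 -0.028  0.047] az -2.6 r 0.638 tilt 46.0 taz 108.2 eul [179.9 -46.  108.2] q [-0.35  0.95  1.07  0.61  1.66 -0.78]
still to tilt 2.0 dir az -73.3
0.013656209271996896 [ 0.81106102 -3.8900656   3.85673999] 50.00104486942291
to [ 0.638 -0.028  0.067] rows 1 each [ 0.359  0.    -0.348] total [ 0.36  0.   -0.35]
to [ 0.609 -0.038  0.247] rows 4 each [ 0.899 -0.186 -0.869] total [ 3.59 -0.75 -3.48]
```

Request:
{"name": "step_arm", "arguments": {
  "deltas": [
    {"dp":[0.36,0,-0.35],"twist":0},
    {"dp":[0.45,-0.1,-0.44],"twist":0},
    {"dp":[0.45,-0.1,-0.44],"twist":0},
    {"dp":[0.45,-0.1,-0.44],"twist":0},
    {"dp":[0.45,-0.1,-0.44],"twist":0},
    {"dp":[0.45,-0.1,-0.44],"twist":0},
    {"dp":[0.45,-0.1,-0.44],"twist":0},
    {"dp":[0.45,-0.1,-0.44],"twist":0},
    {"dp":[0,0,0],"twist":0}
  ]
}}

```text
time_s: 25.55
ee_pos: [0.6115, -0.0382, 0.2469]
eef_rot: [3.134, -0.799, 1.894]
force: [-0.7, 0.1, -4.0]
grip_width: 0.0136
grip_force: 50.0
```

```bash
cat > plan.py <<'E'
from kin import *
z=np.load('/tmp/grip.npz'); Rg=Ro.from_matrix(z['R']); Rt=Ro.from_euler('z',18.3,degrees=True); B=np.array([.630,-.006,0])
rel=Rg.inv()*Rt                       # tray orientation in tool
off=Rg.inv().apply(B-z['p'])          # tray origin in tool
loc=np.array([[-.15,.066,.0],[-.15,-.066,.0],[0,.066,0],[0,-.066,0]])
def corners(p,R): return p+R.apply(off)+(R*rel).apply(loc)
E
python3 - <<'E'
from plan import *
o,p,R,a=tilt(); print(o['grip_width'],o['force'],o['grip_force'])
print(corners(p,R).round(3).tolist())
aim=np.array([.550,-.215])
def target(ph,zmin):
    Rp=R*Ro.from_rotvec([0,0,-np.radians(ph)]); c=corners(np.zeros(3),Rp)
    w=min(1,ph/60); m=c[:2].mean(0)*(1-.7*w)+c[0]*.7*w
    return np.r_[aim-m[:2],zmin-c[:,2].min()],Rp
q0=o['qpos']
for ph,zm in((0,.17),(12,.15),(24,.13),(36,.115),(48,.10),(60,.09),(72,.09),(84,.09)):
    t,Rp=target(ph,zm); q1,e=ik(t,Rp,q0=q0); q0=q1; Rr=Rp*rel
    print(ph,t.round(3),round(e,4),q1.round(2),'pitch',np.degrees(np.arcsin(Rr.apply([1,0,0])[2])).round(),'roll',np.degrees(np.arcsin(Rr.apply([0,1,0])[2])).round(),corners(t,Rp).round(3).tolist())
snap('top','top3.png')
E
```

```text
25.55 p [ 0.612 -0.038  0.247] az -3.6 r 0.613 tilt 45.8 taz 107.9 eul [179.6 -45.8 108.5] q [-0.37  0.69  1.04  0.63  1.91 -0.63]
still to tilt 1.8 dir az -80.1
0.01355442852627887 [-0.74432944  0.09585108 -4.04199365] 50.00795781612396
[[0.441, -0.0, 0.199], [0.482, -0.126, 0.2], [0.583, 0.047, 0.2], [0.625, -0.078, 0.2]]
0 [ 0.7   -0.19   0.218] 0.0136 [-0.5   1.19  0.23  0.68  2.23 -0.53] pitch 0.0 roll -0.0 [[0.529, -0.152, 0.17], [0.571, -0.278, 0.17], [0.672, -0.105, 0.171], [0.713, -0.23, 0.171]]
12 [ 0.691 -0.18   0.221] 0.0 [-0.5   1.13  0.33  0.66  2.2  -0.77] pitch 9.0 roll -1.0 [[0.525, -0.164, 0.15], [0.584, -0.282, 0.152], [0.657, -0.097, 0.173], [0.716, -0.215, 0.175]]
24 [ 0.678 -0.172  0.223] 0.0 [-0.49  1.06  0.46  0.64  2.16 -1.02] pitch 17.0 roll -3.0 [[0.523, -0.176, 0.13], [0.598, -0.284, 0.136], [0.639, -0.093, 0.174], [0.715, -0.201, 0.181]]
36 [ 0.663 -0.166  0.23 ] 0.0 [-0.5   0.99  0.57  0.62  2.13 -1.26] pitch 25.0 roll -6.0 [[0.524, -0.187, 0.115], [0.613, -0.284, 0.128], [0.62, -0.09, 0.179], [0.709, -0.187, 0.192]]
48 [ 0.645 -0.163  0.235] 0.0 [-0.5   0.92  0.67  0.6   2.1  -1.5 ] pitch 32.0 roll -10.0 [[0.528, -0.197, 0.1], [0.628, -0.28, 0.123], [0.599, -0.091, 0.18], [0.698, -0.175, 0.203]]
60 [ 0.625 -0.162  0.241] 0.0 [-0.52  0.86  0.77  0.59  2.08 -1.74] pitch 38.0 roll -15.0 [[0.534, -0.204, 0.09], [0.641, -0.275, 0.124], [0.576, -0.095, 0.183], [0.683, -0.165, 0.217]]
72 [ 0.595 -0.161  0.254] 0.0 [-0.53  0.78  0.88  0.57  2.06 -1.99] pitch 43.0 roll -21.0 [[0.533, -0.207, 0.09], [0.644, -0.263, 0.136], [0.546, -0.098, 0.192], [0.656, -0.154, 0.239]]
84 [ 0.564 -0.164  0.263] 0.0 [-0.56  0.7   0.99  0.55  2.05 -2.24] pitch 45.0 roll -27.0 [[0.534, -0.209, 0.09], [0.643, -0.251, 0.15], [0.515, -0.105, 0.197], [0.625, -0.147, 0.257]]
```

View pics/top3.png

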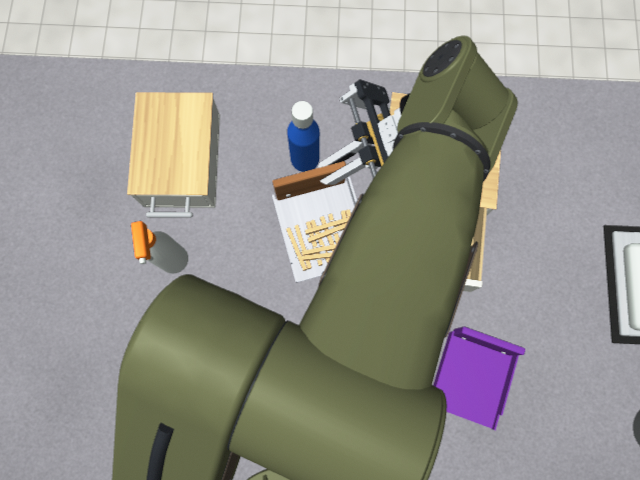

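The tray at (315,235) is held level and the bottle is untouched. Next I'll move it over the drawer.

```bash
cat >> plan.py <<'E'
aim=np.array([.542,-.215])
def target(ph,zmin,R0):
    Rp=R0*Ro.from_rotvec([0,0,-np.radians(ph)]); c=corners(np.zeros(3),Rp)
    w=min(1,ph/60); m=c[:2].mean(0)*(1-.7*w)+c[0]*.7*w
    return np.r_[aim-m[:2],zmin-c[:,2].min()],Rp
E
python3 - <<'E'
from plan import *
o,p,R,a=tilt(); R0=Rg
t24,_=target(24,.14,R0); s=t24.copy(); s[2]=.262
go(s,p,R); print(ik(s,R0,q0=o['qpos'])[1])
# rows of 4 deg
cur=s; Rc=R0
for k in range(1,22):
    ph=4*k; zm=np.interp(ph,[0,24,48,60,84],[.2,.14,.105,.09,.09])
    if ph<=24: t=s+(t24-s)*ph/24; Rp=R0*Ro.from_rotvec([0,0,-np.radians(ph)])
    else: t,Rp=target(ph,zm,R0)
    d=Rc.inv().apply(t-cur)/.04; print(ph,d.round(2).tolist(),t.round(3)); cur=t; Rc=Rp
E
```

```text
25.6 p [ 0.611 -0.038  0.244] az -3.6 r 0.613 tilt 45.9 taz 108.1 eul [179.8 -45.9 108.4] q [-0.37  0.7   1.04  0.63  1.91 -0.63]
still to tilt 1.9 dir az -75.5
to [ 0.671 -0.172  0.262] rows 4 each [-0.557  0.09  -0.733] total [-2.23  0.36 -2.93]
4.334945478332221e-10
4 [-0.09, -0.0, 0.09] [ 0.671 -0.172  0.257]
8 [-0.09, -0.01, 0.09] [ 0.671 -0.172  0.252]
12 [-0.09, -0.01, 0.09] [ 0.671 -0.172  0.247]
16 [-0.09, -0.02, 0.09] [ 0.671 -0.172  0.242]
20 [-0.08, -0.02, 0.09] [ 0.671 -0.172  0.238]
24 [-0.08, -0.03, 0.09] [ 0.671 -0.172  0.233]
28 [0.12, -0.05, 0.04] [ 0.666 -0.17   0.234]
32 [0.12, -0.05, 0.04] [ 0.661 -0.168  0.236]
36 [0.13, -0.06, 0.04] [ 0.655 -0.167  0.237]
40 [0.13, -0.06, 0.04] [ 0.65  -0.165  0.238]
44 [0.13, -0.06, 0.04] [ 0.644 -0.164  0.239]
48 [0.14, -0.06, 0.04] [ 0.637 -0.163  0.239]
52 [0.15, -0.06, 0.03] [ 0.631 -0.163  0.24 ]
56 [0.15, -0.06, 0.03] [ 0.624 -0.163  0.241]
60 [0.16, -0.06, 0.03] [ 0.617 -0.163  0.241]
64 [0.27, 0.03, -0.01] [ 0.608 -0.162  0.246]
68 [0.27, 0.03, -0.01] [ 0.598 -0.161  0.25 ]
72 [0.27, 0.03, -0.01] [ 0.588 -0.161  0.254]
76 [0.27, 0.03, -0.01] [ 0.578 -0.162  0.257]
80 [0.27, 0.03, -0.01] [ 0.567 -0.163  0.26 ]
84 [0.27, 0.03, -0.01] [ 0.557 -0.164  0.263]
```

Request:
{"name": "step_arm", "arguments": {
  "deltas": [
    {"dp":[-0.15,0.03,-0.2],"twist":0},
    {"dp":[-0.32,0.05,-0.42],"twist":0},
    {"dp":[-0.32,0.05,-0.42],"twist":0},
    {"dp":[-0.32,0.05,-0.42],"twist":0},
    {"dp":[-0.32,0.05,-0.42],"twist":0},
    {"dp":[-0.32,0.05,-0.42],"twist":0},
    {"dp":[-0.32,0.05,-0.42],"twist":0},
    {"dp":[-0.16,0.03,-0.21],"twist":0},
    {"dp":[0,0,0],"twist":0}
  ]
}}

```text
time_s: 26.5
ee_pos: [0.6708, -0.1733, 0.2571]
eef_rot: [-3.138, -0.805, 1.885]
force: [-0.2, 0.5, -3.7]
grip_width: 0.0135
grip_force: 50.0
```

Request:
{"name": "step_arm", "arguments": {
  "deltas": [
    {"dp":[-0.09,0,0.09],"twist":-1},
    {"dp":[-0.09,-0.01,0.09],"twist":-1},
    {"dp":[-0.09,-0.01,0.09],"twist":-1},
    {"dp":[-0.09,-0.02,0.09],"twist":-1},
    {"dp":[-0.08,-0.02,0.09],"twist":-1},
    {"dp":[0,0,0],"twist":0}
  ]
}}

```text
time_s: 27.1
ee_pos: [0.6702, -0.1708, 0.2329]
eef_rot: [2.801, -0.744, 2.373]
force: [-0.7, -0.2, -2.9]
grip_width: 0.0138
grip_force: 50.0
```

```bash
python3 - <<'E'
from plan import *
o,p,R,a=tilt(); print(o['force'],o['grip_width'],corners(p,R).round(3).tolist())
print('phi',np.degrees((Rg.inv()*R).as_rotvec()).round(1)); t,_=target(20,.145,Rg); go(t,p,R)
E
```

```text
27.1 p [ 0.67  -0.171  0.233] az -14.3 r 0.692 tilt 46.1 taz 108.4 eul [160.5 -42.7 135.9] q [-0.5   1.03  0.49  0.64  2.16 -0.95]
still to tilt 2.1 dir az -67.2
[-0.73755462 -0.17630023 -2.86288987] 0.013759954937253092 [[0.51, -0.168, 0.148], [0.58, -0.28, 0.152], [0.633, -0.09, 0.185], [0.703, -0.202, 0.189]]
phi [  0.1   0.2 -20. ]
to [ 0.675 -0.175  0.23 ] rows 1 each [-0.163  0.032 -0.049] total [-0.16  0.03 -0.05]
```

On track, so the pour continues.

Request:
{"name": "step_arm", "arguments": {
  "deltas": [
    {"dp":[-0.05,0,0.05],"twist":-1},
    {"dp":[0.1,-0.04,0.04],"twist":-1},
    {"dp":[0.12,-0.05,0.04],"twist":-1},
    {"dp":[0.13,-0.06,0.04],"twist":-1},
    {"dp":[0.13,-0.06,0.04],"twist":-1},
    {"dp":[0.13,-0.06,0.04],"twist":-1},
    {"dp":[0.14,-0.06,0.04],"twist":-1},
    {"dp":[0.15,-0.06,0.03],"twist":-1},
    {"dp":[0.15,-0.06,0.03],"twist":-1},
    {"dp":[0.16,-0.06,0.03],"twist":-1}
  ]
}}

```text
time_s: 28.1
ee_pos: [0.6184, -0.1613, 0.2388]
eef_rot: [2.41, -0.368, 3.079]
force: [-0.2, 0.1, -2.7]
grip_width: 0.0135
grip_force: 50.0
```

Request:
{"name": "step_arm", "arguments": {
  "deltas": [
    {"dp":[0.27,0.03,-0.01],"twist":-1},
    {"dp":[0.27,0.03,-0.01],"twist":-1},
    {"dp":[0.27,0.03,-0.01],"twist":-1},
    {"dp":[0.27,0.03,-0.01],"twist":-1},
    {"dp":[0.27,0.03,-0.01],"twist":-1},
    {"dp":[0.27,0.03,-0.01],"twist":-1},
    {"dp":[0,0,0],"twist":0},
    {"dp":[0,0,0],"twist":0},
    {"dp":[0,0,0],"twist":0}
  ]
}}

```text
time_s: 29.0
ee_pos: [0.5584, -0.1625, 0.2609]
eef_rot: [2.341, -0.077, -2.898]
force: [-0.2, -0.5, -2.6]
grip_width: 0.0137
grip_force: 50.0
```

```bash
python3 - <<'E'
from plan import *
o,p,R,a=tilt(); print(o['force'],o['grip_width'],corners(p,R).round(3).tolist())
pp,_=snap('side'); snap('top','top4.png')
cv2.imwrite('pics/side4.png',cv2.resize(pp[80:320,160:480,::-1],None,fx=2,fy=2))
E
```

```text
29.0 p [ 0.558 -0.162  0.261] az -16.2 r 0.582 tilt 46.0 taz 108.3 eul [ 134.2   -4.4 -166. ] q [-0.56  0.69  1.01  0.54  2.05 -2.24]
still to tilt 2.0 dir az -70.2
[-0.18446176 -0.54014166 -2.59980465] 0.013724041036381744 [[0.526, -0.207, 0.088], [0.636, -0.25, 0.147], [0.509, -0.103, 0.195], [0.619, -0.146, 0.254]]
```

View pics/side4.png

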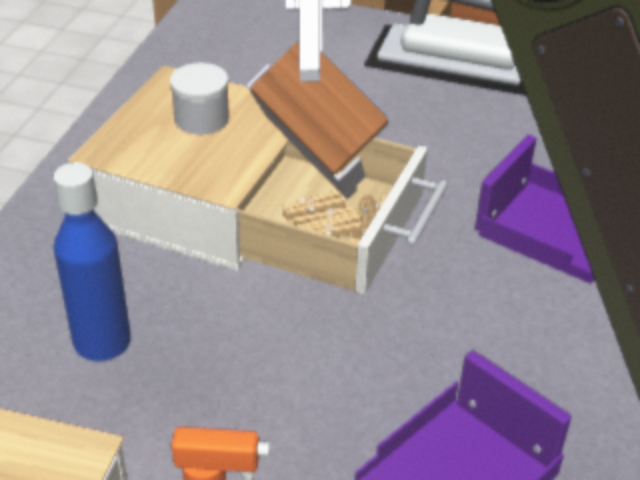

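The pegs are in the drawer at (330,210) and the tray's mouth is low over it. I'll raise the tray while still tipped, then shake it gently.

```bash
python3 - <<'E'
from plan import *
o,p,R,a=tilt(); q,_=go(p+[0,0,.06],p,R); q2,_=go([.60,-.045,.315],q,R)
q0=o['qpos']
for ph in range(84,-1,-12):
    q0,e=ik(q2,Rg*Ro.from_rotvec([0,0,-np.radians(ph)]),q0=q0); print(ph,round(e,4),q0.round(2))
Tf=z['p']+Rt.apply([-.03,0,.002]); print(Tf); go(Tf+[0,0,.03],q2,Rg); go(Tf,Tf+[0,0,.03],Rg)
E
```

```text
29.1 p [ 0.558 -0.163  0.261] az -16.2 r 0.582 tilt 46.0 taz 108.3 eul [ 134.1   -4.4 -166. ] q [-0.56  0.69  1.01  0.54  2.05 -2.25]
still to tilt 2.0 dir az -70.1
to [ 0.558 -0.163  0.321] rows 2 each [ 0.057  0.537 -0.521] total [ 0.11  1.07 -1.04]
to [ 0.6   -0.045  0.315] rows 2 each [-0.864  0.9    0.937] total [-1.73  1.8   1.87]
84 0.0 [-0.39  0.64  0.97  0.66  2.02 -2.03]
72 0.0 [-0.39  0.64  0.97  0.66  2.02 -1.82]
60 0.0 [-0.39  0.64  0.97  0.66  2.02 -1.61]
48 0.0 [-0.39  0.64  0.97  0.66  2.02 -1.4 ]
36 0.0 [-0.39  0.64  0.97  0.66  2.02 -1.19]
24 0.0 [-0.39  0.64  0.97  0.66  2.02 -0.98]
12 0.0 [-0.39  0.64  0.97  0.66  2.02 -0.77]
0 0.0 [-0.39  0.64  0.97  0.66  2.02 -0.56]
[ 0.60926075 -0.03784194  0.04885364]
to [ 0.609 -0.038  0.079] rows 5 each [-0.835  0.054  0.835] total [-4.18  0.27  4.17]
to [ 0.609 -0.038  0.049] rows 1 each [-0.539 -0.001  0.521] total [-0.54 -0.    0.52]
```

Request:
{"name": "step_arm", "arguments": {
  "deltas": [
    {"dp":[0.02,0.18,-0.17],"twist":0},
    {"dp":[-0.02,-0.18,0.17],"twist":0},
    {"dp":[0.02,0.18,-0.17],"twist":0},
    {"dp":[0.02,0.18,-0.17],"twist":0},
    {"dp":[0.02,0.18,-0.17],"twist":0},
    {"dp":[0.02,0.18,-0.17],"twist":0},
    {"dp":[0.02,0.18,-0.17],"twist":0},
    {"dp":[0.02,0.18,-0.17],"twist":0},
    {"dp":[0,0,0],"twist":0},
    {"dp":[0,0,0],"twist":0},
    {"dp":[0,0,0],"twist":0}
  ]
}}

```text
time_s: 30.2
ee_pos: [0.5575, -0.162, 0.3202]
eef_rot: [2.341, -0.076, -2.896]
force: [0.4, -0.7, -3.6]
grip_width: 0.0137
grip_force: 50.0
```

```bash
python3 - <<'E'
from plan import *
o,p,R,a=tilt(); print(o['force'],o['grip_width'])
pp,_=snap('side')
cv2.imwrite('pics/side5.png',cv2.resize(pp[80:320,160:480,::-1],None,fx=2.5,fy=2.5))
E
```

```text
30.2 p [ 0.558 -0.162  0.32 ] az -16.2 r 0.581 tilt 46.0 taz 108.3 eul [ 134.1   -4.4 -166. ] q [-0.56  0.66  0.92  0.58  2.15 -2.17]
still to tilt 2.0 dir az -70.1
[ 0.42415402 -0.73993494 -3.63781111] 0.013708854457441895
```

View pics/side5.png

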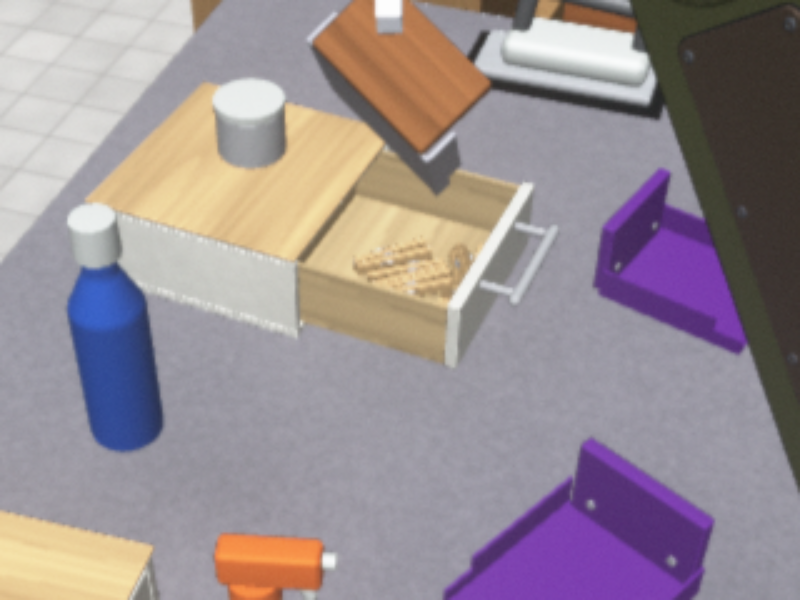

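The pegs are lying in the drawer at (415,265). I'll carry the tray back, level it, and check that it is empty.

Request:
{"name": "step_arm", "arguments": {
  "deltas": [
    {"dp":[-0.35,0.36,0.37],"twist":0},
    {"dp":[-0.35,0.36,0.37],"twist":0},
    {"dp":[-0.35,0.36,0.37],"twist":0},
    {"dp":[-0.35,0.36,0.37],"twist":0},
    {"dp":[-0.33,0.36,0.37],"twist":0}
  ]
}}

```text
time_s: 30.75
ee_pos: [0.5997, -0.0442, 0.3152]
eef_rot: [2.341, -0.076, -2.896]
force: [-0.3, 0.4, -1.9]
grip_width: 0.0141
grip_force: 50.0
```

Request:
{"name": "step_arm", "arguments": {
  "deltas": [
    {"dp":[0,0,0],"twist":1},
    {"dp":[0,0,0],"twist":1},
    {"dp":[0,0,0],"twist":1},
    {"dp":[0,0,0],"twist":1},
    {"dp":[0,0,0],"twist":1},
    {"dp":[0,0,0],"twist":1},
    {"dp":[0,0,0],"twist":1},
    {"dp":[0,0,0],"twist":1},
    {"dp":[0,0,0],"twist":1},
    {"dp":[0,0,0],"twist":1},
    {"dp":[0,0,0],"twist":1}
  ]
}}

```text
time_s: 31.85
ee_pos: [0.5994, -0.0452, 0.3152]
eef_rot: [2.556, -0.586, 2.765]
force: [0.5, -0.0, -2.3]
grip_width: 0.0138
grip_force: 50.0
```

Request:
{"name": "step_arm", "arguments": {
  "deltas": [
    {"dp":[0,0,0],"twist":1},
    {"dp":[0,0,0],"twist":1},
    {"dp":[0,0,0],"twist":1},
    {"dp":[0,0,0],"twist":1},
    {"dp":[0,0,0],"twist":1},
    {"dp":[0,0,0],"twist":1},
    {"dp":[0,0,0],"twist":1},
    {"dp":[0,0,0],"twist":1},
    {"dp":[0,0,0],"twist":1},
    {"dp":[0,0,0],"twist":1},
    {"dp":[0,0,0],"twist":0}
  ]
}}

```text
time_s: 32.95
ee_pos: [0.5994, -0.0452, 0.3153]
eef_rot: [-3.14, -0.803, 1.887]
force: [0.2, 0.0, -3.4]
grip_width: 0.0135
grip_force: 50.0
```

```bash
python3 - <<'E'
from plan import *
o,p,R,a=tilt(); print(o['force'],o['grip_width'],np.degrees((Rg.inv()*R).as_rotvec()).round(2))
Tf=z['p']+Rt.apply([-.03,0,.001]); go(Tf+[0,0,.03],p,R); go(Tf,Tf+[0,0,.03],R)
c1,d=snap('side'); c2,_=snap('top')
P,u,v=pts('side',d,d>0)
print(corners(p,R).round(3).tolist())
a1=cv2.resize(c1[60:300,180:380],(500,600)); a2=cv2.resize(c2[160:320,250:500],None,fx=1.2,fy=1.2)
im=np.zeros((600,800,3),np.uint8); im[:,:500]=a1; im[:a2.shape[0],500:500+a2.shape[1]]=a2
cv2.imwrite('pics/mix6.png',im[:,:,::-1])
E
```

```text
32.95 p [ 0.599 -0.045  0.315] az -4.3 r 0.601 tilt 46.0 taz 108.3 eul [-179.9  -46.   108.1] q [-0.39  0.64  0.97  0.66  2.03 -0.56]
still to tilt 2.0 dir az -70.3
[ 0.15613471  0.03264009 -3.39379701] 0.0135142091675415 [0.07 0.05 0.1 ]
to [ 0.609 -0.038  0.078] rows 5 each [-0.841  0.06   0.838] total [-4.2   0.3   4.19]
to [ 0.609 -0.038  0.048] rows 1 each [-0.54   0.001  0.521] total [-0.54  0.    0.52]
[[0.428, -0.007, 0.269], [0.47, -0.132, 0.269], [0.571, 0.04, 0.269], [0.612, -0.085, 0.268]]
```

View pics/mix6.png

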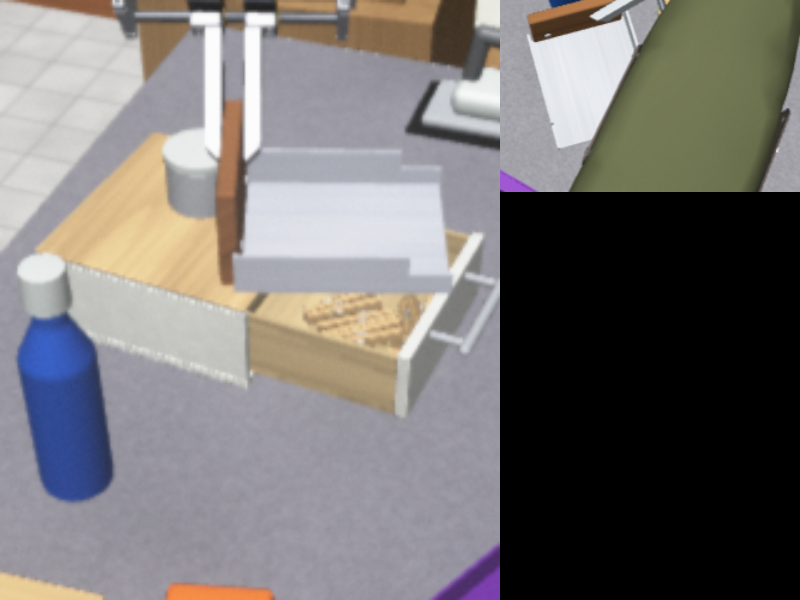

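The tray is empty and level, and the pegs are in the drawer at (355,320). Next I lower it.

Request:
{"name": "step_arm", "arguments": {
  "deltas": [
    {"dp":[-0.46,0.03,0.46],"twist":0},
    {"dp":[-0.46,0.03,0.46],"twist":0},
    {"dp":[-0.46,0.03,0.46],"twist":0},
    {"dp":[-0.46,0.03,0.46],"twist":0},
    {"dp":[-0.46,0.03,0.46],"twist":0},
    {"dp":[-0.46,0.03,0.46],"twist":0},
    {"dp":[-0.46,0.03,0.46],"twist":0},
    {"dp":[-0.46,0.03,0.46],"twist":0},
    {"dp":[-0.46,0.03,0.46],"twist":0},
    {"dp":[-0.2,0,0.2],"twist":0},
    {"dp":[0,0,0],"twist":0}
  ]
}}

```text
time_s: 34.15
ee_pos: [0.6078, -0.0375, 0.0689]
eef_rot: [-3.14, -0.804, 1.888]
force: [0.3, -0.3, -2.8]
grip_width: 0.0138
grip_force: 50.0
```

```bash
python3 - <<'E'
from plan import *
o,p,R,a=tilt(); print(o['force'])
Tf=z['p']+Rt.apply([-.03,0,0]); go(Tf,p,R)
E
```

```text
34.15 p [ 0.608 -0.038  0.069] az -3.5 r 0.609 tilt 46.1 taz 108.3 eul [-179.9  -46.1  108.2] q [-0.37  0.87  1.17  0.59  1.67 -0.81]
still to tilt 2.1 dir az -67.9
[ 0.31795903 -0.28589249 -2.7682413 ]
to [ 0.609 -0.038  0.047] rows 1 each [-0.411  0.033  0.37 ] total [-0.41  0.03  0.37]
```

Request:
{"name": "step_arm", "arguments": {
  "deltas": [
    {"dp":[-0.13,0,0.12],"twist":0},
    {"dp":[-0.12,0,0.11],"twist":0},
    {"dp":[-0.1,0,0.09],"twist":0},
    {"dp":[-0.04,0,0.04],"twist":0},
    {"dp":[0,0,0],"twist":0}
  ]
}}

```text
time_s: 34.65
ee_pos: [0.6085, -0.0382, 0.0488]
eef_rot: [-3.141, -0.803, 1.889]
force: [-0.4, -0.2, -1.7]
grip_width: 0.0133
grip_force: 50.0
```

Request:
{"name": "step_arm", "arguments": {
  "deltas": [
    {"dp":[-0.03,0,0.03],"twist":0},
    {"dp":[0,0,0],"twist":0}
  ]
}}

```text
time_s: 34.85
ee_pos: [0.6086, -0.0382, 0.0473]
eef_rot: [3.141, -0.803, 1.889]
force: [0.4, 0.5, -3.4]
grip_width: 0.0138
grip_force: 50.0
```

Request:
{"name": "step_arm", "arguments": {
  "deltas": [
    {"dp":[-0.03,0,0.03],"twist":0},
    {"dp":[0,0,0],"twist":0}
  ]
}}

```text
time_s: 35.05
ee_pos: [0.6087, -0.0382, 0.0468]
eef_rot: [3.14, -0.803, 1.89]
force: [-2.7, -1.2, 5.5]
grip_width: 0.0137
grip_force: 50.0
```

The tray is on the counter. I'll release and retract along the tool axis.

Request:
{"name": "step_arm", "arguments": {
  "deltas": [
    {"dp":[0,0,0],"twist":0},
    {"dp":[0,0,0],"twist":0},
    {"dp":[0,0,0],"twist":0},
    {"dp":[0,0,0],"twist":0}
  ],
  "gripper": -0.12
}}

```text
time_s: 35.45
ee_pos: [0.6085, -0.0381, 0.0456]
eef_rot: [-3.141, -0.803, 1.889]
force: [-0.1, 0.6, 1.0]
grip_width: 0.0407
grip_force: 0.0
```

Request:
{"name": "step_arm", "arguments": {
  "deltas": [
    {"dp":[0,0,-0.4],"twist":0},
    {"dp":[0,0,-0.7],"twist":0},
    {"dp":[0,0,-0.9],"twist":0},
    {"dp":[0,0,-0.9],"twist":0},
    {"dp":[0,0,-0.9],"twist":0},
    {"dp":[0,0,0],"twist":0}
  ]
}}

```text
time_s: 36.05
ee_pos: [0.6438, -0.1451, 0.1544]
eef_rot: [3.136, -0.799, 1.891]
force: [0.5, -1.3, 0.0]
grip_width: 0.0415
grip_force: 0.0
```

```bash
python3 - <<'E'
from plan import *
o,p,R,a=tilt(); print(o['grip_width'],o['force'])
u=lambda d:np.array([np.cos(np.radians(d)),np.sin(np.radians(d)),0])
W=np.array([.50,-.1,.42]); q,_=go(W,p,R); q2,_=go([.40,.30,.46],q,R)
q0=o['qpos']
for A,Bb in((p,W),(W,np.array([.40,.30,.46]))):
    for i in range(1,9):
        q0,e=ik(A+(Bb-A)*i/8,R,q0=q0); 
        if e>.003: print('bad',A,i,e)
E
```

```text
36.05 p [ 0.644 -0.145  0.154] az -12.7 r 0.66 tilt 45.8 taz 107.9 eul [179.7 -45.8 108.3] q [-0.49  0.95  0.82  0.57  1.95 -0.75]
still to tilt 1.8 dir az -83.0
0.04152462293825994 [ 0.52769175 -1.29670736  0.02910328]
to [ 0.5  -0.1   0.42] rows 7 each [ 0.899 -0.434 -0.439] total [ 6.29 -3.04 -3.07]
to [0.4  0.3  0.46] rows 9 each [0.876 0.081 0.741] total [7.89 0.73 6.67]
```

Request:
{"name": "step_arm", "arguments": {
  "deltas": [
    {"dp":[0.9,-0.43,-0.44],"twist":0},
    {"dp":[0.9,-0.43,-0.44],"twist":0},
    {"dp":[0.9,-0.43,-0.44],"twist":0},
    {"dp":[0.9,-0.43,-0.44],"twist":0},
    {"dp":[0.9,-0.43,-0.44],"twist":0},
    {"dp":[0.9,-0.43,-0.44],"twist":0},
    {"dp":[0.9,-0.43,-0.44],"twist":0}
  ]
}}

```text
time_s: 36.75
ee_pos: [0.5003, -0.0966, 0.4189]
eef_rot: [-3.141, -0.804, 1.889]
force: [0.0, -0.0, 1.0]
grip_width: 0.0411
grip_force: 0.0
```

Request:
{"name": "step_arm", "arguments": {
  "deltas": [
    {"dp":[0.79,0.07,0.67],"twist":0},
    {"dp":[0.79,0.07,0.67],"twist":0},
    {"dp":[0.79,0.07,0.67],"twist":0},
    {"dp":[0.79,0.07,0.67],"twist":0},
    {"dp":[0.79,0.07,0.67],"twist":0},
    {"dp":[0.79,0.07,0.67],"twist":0},
    {"dp":[0.79,0.07,0.67],"twist":0},
    {"dp":[0.79,0.07,0.67],"twist":0},
    {"dp":[0.79,0.07,0.67],"twist":0},
    {"dp":[0.79,0.07,0.67],"twist":0}
  ]
}}

```text
time_s: 37.75
ee_pos: [0.3978, 0.3047, 0.4587]
eef_rot: [-3.14, -0.803, 1.888]
force: [1.2, 0.3, 0.9]
grip_width: 0.0414
grip_force: 0.0
```

```bash
python3 - <<'E'
from plan import *
o,p,R,a=tilt()
for c in('top','side'):
    pc,d=snap(c); P,u,v=pts(c,d,d>0)
    ex=np.array([np.cos(np.radians(-5.4)),np.sin(np.radians(-5.4))]); X=(P[:,:2]-[.6262,-.2572])@ex; Y=(P[:,:2]-[.6262,-.2572])@[-ex[1],ex[0]]
    m=(P[:,2]>.06)&(P[:,2]<.08)&(abs(Y)<.035)&(X<-.175)&(X>-.25); print(c,'handle X',np.median(X[m]),m.sum())
    m=(P[:,2]>.078)&(P[:,2]<.09)&(abs(Y)<.08)&(X<-.1)&(X>-.175); print('front panel X',np.percentile(X[m],[5,50,95]).round(4),m.sum())
    if c=='top': cv2.imwrite('pics/top7.png',cv2.resize(pc[80:320,260:520,::-1],None,fx=2.5,fy=2.5))
    z0=np.load('/tmp/'+c+'0.npz')['p']; 
    for l in('detergent','spray','tin'):
        r=ctrl.cut_out(c,l)
        if r: P1,_,_=pts(c,d,r[0]['pixels']); print(c,l,np.median(P1,0).round(3),r[0]['conf'])
E
```

```text
37.75 p [0.398 0.305 0.459] az 37.4 r 0.501 tilt 46.0 taz 108.3 eul [-179.9  -46.   108.2] q [ 0.18  0.06  1.42  0.81  1.74 -0.03]
still to tilt 2.0 dir az -69.5
top handle X -0.18744811557378763 215
front panel X [-0.1518 -0.1463 -0.1404] 575
top detergent [0.718 0.002 0.149] 0.66
top spray [0.491 0.251 0.224] 0.79
top tin [ 0.725 -0.288  0.152] 0.85
side handle X -0.1861942421180748 101
front panel X [-0.1496 -0.1444 -0.1382] 116
side detergent [0.727 0.022 0.121] 0.96
side spray [0.497 0.273 0.136] 0.8
side tin [ 0.723 -0.268  0.128] 0.69
```

View pics/top7.png

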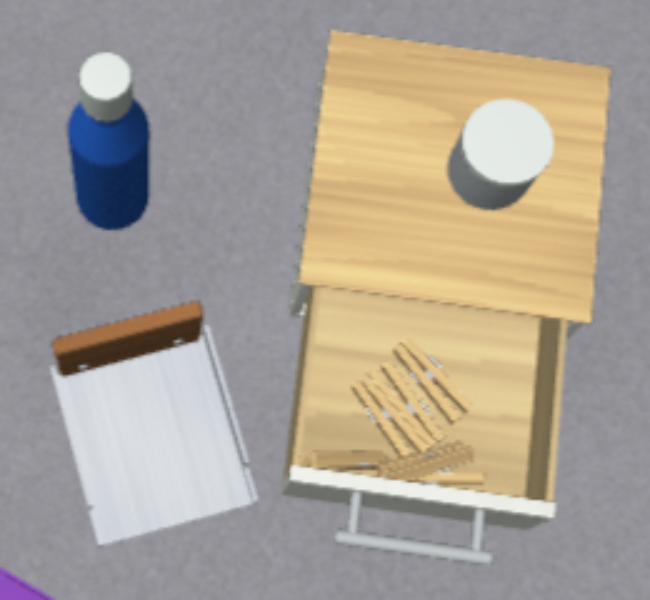

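All six pegs are in the drawer, three lying diagonally at (410,400) and three by the front panel at (400,465). The empty tray lies flat at (150,430). The drawer stands at its stop within measuring error, and the bottles, tin and narrow drawer are as they were.

```bash
python3 -c "
from station import ctrl
print(ctrl.hand_in())"
```

```text
the job is handed in; nothing more can be done
None
```

I've handed the job in: all six pegs are in the wide drawer, which I left open at about 152 mm of its 155 mm (easing off may have let it back about 2 mm), the empty tray is flat on the counter, and the narrow drawer, bottles and tin were left alone.

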